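# Put the spice jar back in its sealed case

## Task

One spice jar has been left out among the things on the worktop: put it back in the spice case with the others. Turn the crescent lever up to free the window, slide the window open, set the jar down gently and upright on the adjustable step behind it (feel for its height: neither drop the jar nor ram it down), far enough back for the window to pass, then slide the window shut and turn the lever down as far as it goes, so that it draws the window fully home on its seal and locks it. Leave the other jars and things standing where they are.

Things in the scene. Friction and masses are not known exactly. Their poses are not given: they have to be found in the camera images.
- spice_case: Fixed wooden spice case with a sloping front, 440 wide x 215 deep x 235 mm high. Origin on the worktop under it, midway across; x to the back (rear edge x=100), y to the left, z up. Inside: sides y=+-208, floor z=11, back x=89. The front leans back 40 deg, outward normal (-0.766,0,0.643), foot at x=-105. Left half: fixed clear pane; right half: sliding window; right end: post with lever.
- free_place (a point): Middle of the free place behind the window, case x=50, y=-80, z=16 mm; axes as the case. A step with a soft cork mat fills the bay (case x=-60 to 86, y=-167 to -7), adjustable in height: its top stands 16 to 50 mm above the worktop, set differently each time and not given, so feel for it. A 106 mm jar clears the closing window if its axis is at case x=38 to 66 mm (66 touches the back).
- roof_edge (a point): Front lower edge of the case's roof, midway across the case: case x=44, z=224 mm. The roof covers all behind it, so a gripper pointing straight down cannot get to the free place; it has to come in tilted, through the sloping opening. With the window fully open the opening is clear from case y=-170 to 10; the sill is 45 mm high.
- window (a joint): Sliding window, clear pane in a wooden frame 200 wide x 229 x 12 mm. Value in m, along the case's +y (left): 0 fully home, 0.182 fully open in front of the fixed pane. The track rubs with about 2 N. Over the last 5 mm a rubber seal pushes back, up to 7 N; let go there, it springs back to about 4 mm. The lever catches it up to about 7 mm from home and draws it in.
- window_pull (a point): Middle of the window's pull: a straight steel bar 11 mm thick, 100 mm long, running up the slope, on the window's left stile, its centre line 35 mm out from the frame's face. Axes: y as the case's y, z up the slope, -x out along the front's normal.
- cam_lever (a joint): Crescent cam lever on the post, turning about the front's normal. In rad: 0 locked, handle pointing down the slope, crescent hooked round the stud on the window's right stile; grows as the handle swings out to the right and up; stud free from about 0.9; stop at 1.6, handle pointing right, past the case's side. Stays where left. If the window is not nearly home, the crescent jams on the stud.
- lever_knob (a point): Middle of the grip of the black round knob at the lever's end: 16 mm across, standing out along the front's normal from 9 to 46 mm off the post's face; this point is 34 mm off the face and 65 mm from the lever's axis. Its z axis points from here to the lever's axis.
- lever_pivot (a point): Point on the lever's axis 34 mm out from the post's face, level with lever_knob: the knob goes round it on a 65 mm circle parallel to the front. -x axis: outward normal.
- spice_jar: The spice jar left out: straight round glass jar with a broad screw cap, 45 mm across (body 42, cap the top 21 mm), 106 mm high, about 0.11 kg, standing on the worktop. Origin at the centre of its underside, z up.
- cased_jar_a: Jar of the same shape already in the case, behind the fixed pane; leave it.
- cased_jar_b: Second jar of the same shape already in the case, behind the fixed pane; leave it.
- salt_shaker: Salt shaker, 44 mm across, 90 mm high, narrower rounded metal top; leave it standing. Origin under its centre.
- honey_jar: Squat honey jar, 65 mm across, 100 mm high, wide lid; leave it standing. Origin under its centre.
Mind the look-alikes: they are no part of the job. What is shaped like the spice_jar but purple or red is not meant.

How it is judged:
On the way, in this order (a step that is already met when the one before it is completed fails the run):
1. the window is freed and slid open (value of joint window above 0.14 m), for 0.2 s.
2. the spice jar stands upright on the step in the case, let go (z of spice_jar in the frame of spice_case between 0.009 and 0.06 m and x of spice_jar in the frame of spice_case between -0.06 and 0.08 m and y of spice_jar in the frame of spice_case between -0.2 and 0.2 m and angle between spice_jar's own z axis and vertical below 0.12 rad and contact force between the fingers and spice_jar below 0.3 N), for 0.3 s.
At the end, for the whole second after the job is handed in: The spice jar stands upright (within 7 deg) in the case, at rest; the window is home to 2.5 mm; the lever is turned down to its locked position (within 0.12 rad) (z of spice_jar in the frame of spice_case between 0.009 and 0.06 m and x of spice_jar in the frame of spice_case between -0.06 and 0.08 m and y of spice_jar in the frame of spice_case between -0.2 and 0.2 m and angle between spice_jar's own z axis and vertical below 0.12 rad and value of joint window below 0.0025 m and value of joint cam_lever below 0.12 rad and linear speed of spice_jar below 0.02 m/s); the robot touches nothing.
It fails at once if the jar was dropped or slammed on the step (moving faster than 0.3 m/s within 45 mm of free_place) (distance between spice_jar and free_place below 0.045 m and linear speed of spice_jar above 0.3 m/s).
It fails at once if the jar was rammed down on the step or into the case (contact force between spice_jar and spice_case above 35 N).
It fails at once if another jar or thing was shoved more than 30 mm or knocked over (distance of any of cased_jar_a, cased_jar_b, salt_shaker, honey_jar from where it was at the start of the episode above 0.03 m or angle between any of cased_jar_a, cased_jar_b, salt_shaker, honey_jar's own z axis and vertical above 0.5 rad).
It also fails if it takes over 72 s, if anything falls off the work surface, if the arm or the gripper's body presses on something with over 40 N, if the wrist force passes 120 N, or if a joint passes its speed limit or range.

## Robot

A 6-joint arm with a two-finger parallel gripper is mounted at the origin on a cart in front of the work surface, level with it; the furniture and walls round the work are solid. World frame = base frame: x ahead of the robot, y to its left, z up, the work surface at z = 0. Lengths are in m, angles in rad, forces in N, time in s.
With the tool pointing down it reaches from about 0.35 to 0.975 m from the base axis. Payload 4.9 kg.
Tool frame: the origin (TCP) lies between the finger pads; the fingertips stand 14 mm ahead of it and the grasp point (between the pads) lies 5 mm behind it (manip.tcp_to_tips is the distance from the TCP to the fingertips, in m); z points along the fingers, y is the line along which they close (so a half turn about z gives the same grasp; the last joint's range is limited). The gripper opens to 85 mm and grips with 20 to 120 N. Pads are 22 mm wide; open, the fingers measure 114 mm over their backs; the gripper's body (76 mm by 85 mm) begins 54 mm behind the grasp point. The pads swing forward as they close: fully open they stand 13 mm farther back than shut.
Start: joints at [1.209, 0.053, 1.613, -0, 1.476, -0.119], TCP at [0.15, 0.607, 0.245] pointing down, gripper open.
Joint ranges: [-3.01, 3.01], [-1.01, 2.22], [0.06, 2.58], [-1.02, 4.17], [0.09, 2.62], [-3.14, 3.14]. Speed limits (rad/s): [2.57, 2.57, 3.14, 3.14, 3.14, 3.14].

## Interface

Orientations are given as a unit quaternion [w, x, y, z].
In Python, from plant import manip gives the robot as it stands.
- The arm moves only by the tool servo_tool, never from a script. Its argument "moves" is a list that holds one entry, the list of rows, each a list of 7 numbers: the shift along the tool's x, y, z in mm, then the turn, a rotation vector about the tool's x, y, z in degrees, then the finger opening in mm, from 0 to 85.4. In form: [[[x, y, z, ax, ay, az, fingers], ...]]. A call has 1 to 12 rows; each row shifts and turns the commanded pose from where the row before left it, along the tool's axes as they then stand; what a row does not reach is not made up. A row lasts 1/8 s, in which the tool goes at most 62.5 mm and 10.7 degrees, less where a joint would pass 70% of its speed; a pose out of reach is approached as far as the arm can. A call with a gripper value outside its range is refused whole. The fingers move at their own pace and stop on an object; the grip force is fixed at half the most. Time passes only in rows, so rows that do not move let the fingers close. It gives the time, the measured TCP pose, the force, the opening and the grip force at its end, in the units of the state.
- manip.state(): the state, without advancing time (a new reading comes with each control period).
- manip.grab_frame(name): name is "scene" or "top" or "wrist"; returns a dict with "image" (384x512x3 uint8, blue, green, red), "mtx" (3x3 intrinsics, pixels), "eye" and "rotation" of the camera in the world. Camera axes: x right, y down, z forward; pixel columns grow to the right and rows downward; lengths in m; the calibration is good to about 2 mm. A picture is of the moment at which its call begins. There is no depth.
- manip.job_done(): hands the job in; it is judged then, once.
The state is a dict: "time": time; "joint_pos": joint angles; "joint_vel": joint speeds; "joint_efforts": joint torques, N m; "tool_pos": TCP position; "tool_rot": TCP orientation; "contact_force": force on the tool from outside, world axes, zero at the start; "ft_torque": the same for the moment, N m; "gripper_width": opening from 0.0 (shut) to 1.0 (fully open); "grasp_force": force on a finger pad.
Only numpy, scipy, OpenCV 4.12 (cv2) and the standard library are available. Lean on these libraries where they do the work, as an engineer would, in place of code of your own. Each camera call takes 0.05 s, during which the arm holds its last target. There are 200 camera calls.

## Working session

There is one attempt and no reset: what is moved stays moved. The work goes in short steps, Python scripts to look and compute and a tool call to move; the robot and the scene stay as the last step left them, time stands still between calls to the robot, and variables do not carry over. Pictures are saved under pics/ and viewed, at most 10 in all, crops included, and the job is handed in when it is done.

Besides the shell and the picture viewer there is one more tool, called after "Emit:" by a JSON object that holds its "method" and its "body". servo_tool: Moves the arm, as the interface text tells. Its arguments: {"type":"object","properties":{"moves":{"type":"array"}},"required":["moves"]}

```bash
ls; mkdir -p pics; cat > h.py <<'E'
import numpy as np, cv2, json
from plant import manip
def grab(n):
    f=manip.grab_frame(n); np.savez(f'pics/{n}.npz',**{k:np.array(v) for k,v in f.items()}); return f
def ray(f,px):
    K=np.array(f['mtx']);R=np.array(f['rotation']);d=R@np.linalg.solve(K,[px[0],px[1],1.]);return np.array(f['eye']),d/np.linalg.norm(d)
def onz(f,px,z):
    e,d=ray(f,px);return e+d*(z-e[2])/d[2]
def tri(f1,p1,f2,p2):
    A=np.zeros((3,3));b=np.zeros(3)
    for f,p in((f1,p1),(f2,p2)):
        e,d=ray(f,p);P=np.eye(3)-np.outer(d,d);A+=P;b+=P@e
    return np.linalg.solve(A,b)
def proj(f,X):
    K=np.array(f['mtx']);R=np.array(f['rotation']);c=K@(R.T@(np.array(X)-np.array(f['eye'])));return c[:2]/c[2]
E
python3 - <<'E'
from h import *
a=grab('scene');b=grab('top')
for f,n in((a,'scene'),(b,'top')):
    cv2.imwrite(f'pics/{n}0.png',cv2.resize(f['image'],(800,600),interpolation=cv2.INTER_CUBIC))
    print(n,f['eye'],np.round(f['rotation'],3).tolist(),f['mtx'])
print(manip.state())
E
```

```text
pics
scene [-0.32559303 -0.32375977  1.0700498 ] [-0.289, 0.732, -0.574, 0.225] [[407.19191986   0.         261.41073955]
 [  0.         407.19191986 191.88765603]
 [  0.           0.           1.        ]]
top [-0.06930192  0.10935273  1.04049222] [0.172, -0.531, 0.794, -0.241] [[349.57530361   0.         263.71319089]
 [  0.         349.57530361 191.6712393 ]
 [  0.           0.           1.        ]]
{'time': 0.1, 'joint_pos': array([ 1.20898992e+00,  5.33006614e-02,  1.61414979e+00,  1.00089639e-05,
        1.47598544e+00, -1.18962867e-01]), 'joint_vel': array([-0.00015626, -0.00165413, -0.00422034,  0.00135561, -0.00011544,
        0.00013249]), 'joint_efforts': array([-3.44365499e-04, -3.94903672e+01, -3.71363246e+01, -9.74959198e-05,
        3.89274748e-03, -2.84327075e-05]), 'tool_pos': array([0.15007517, 0.60616793, 0.24418396]), 'tool_rot': array([-2.24254094e-04,  1.21124055e-01,  9.92636950e-01, -8.93934005e-04]), 'contact_force': array([-0.49968546, -0.04762284, -1.17586629]), 'ft_torque': array([ 0.00164124,  0.00617944, -0.01813527]), 'grasp_force': 0.0, 'gripper_width': 0.9980930827990233}
```

```bash
sed -i "s/R=np.array(f\['rotation'\])/R=Rm(f)/" h.py; cat >> h.py <<'E'
from scipy.spatial.transform import Rotation as Ro
def Rq(q): return Ro.from_quat(np.r_[q[1:],q[0]]).as_matrix()
def Rm(f): return Rq(np.array(f['rotation']))
E
python3 -c "
from h import *
for n in('scene','top'):print(Rm(np.load(f'pics/{n}.npz'))[:,2])"
```

```text
[ 0.66074312  0.1653624  -0.73217061]
[ 0.52939374 -0.20069151 -0.82429679]
```

View pics/scene0.png

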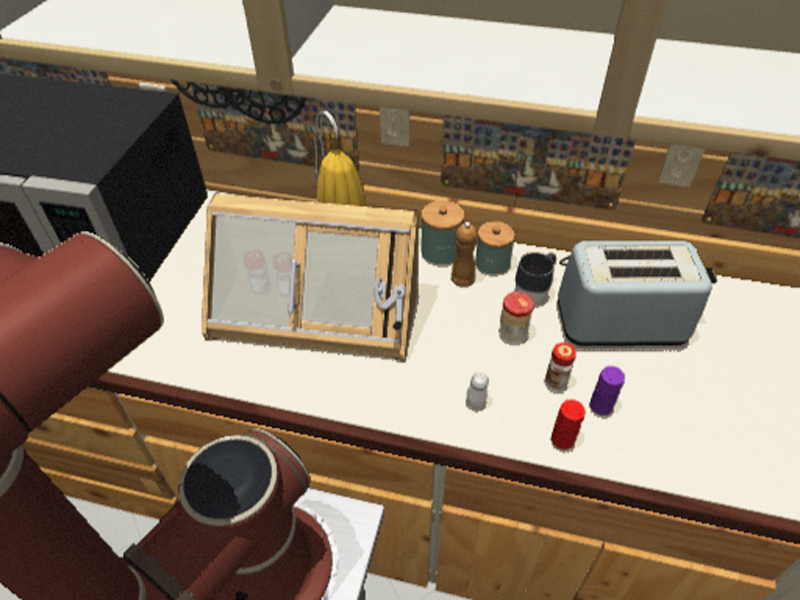

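View pics/top0.png

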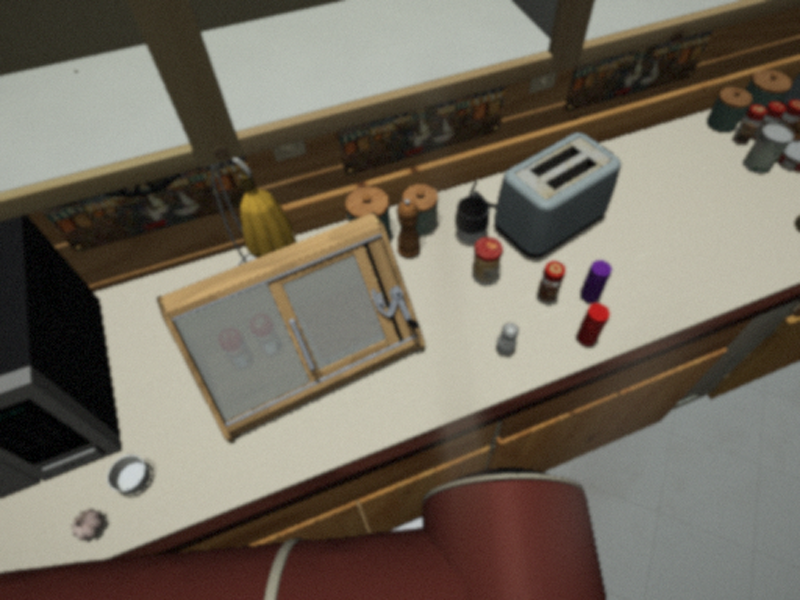

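The scene view shows the case at left-centre. The window is closed, with its pull at (293,287), and the lever knob points down at (398,323). The spice jar is at (562,366); the honey jar (517,317), the salt shaker (478,390) and the purple and red decoys stand nearby. The top view shows the same layout: jar at (551,282), case foot corners at (230,437) and (422,348).

```bash
python3 - <<'E'
from h import *
a=np.load('pics/scene.npz');b=np.load('pics/top.npz');s=.64
def T(n,p,q): print(n,np.round(tri(a,np.array(p)*s,b,np.array(q)*s),4),np.round(onz(a,np.array(p)*s,0),4),np.round(onz(b,np.array(q)*s,0),4))
T('footL',(205,338),(230,437));T('footR',(407,358),(423,348))
T('roofL',(212,194),(160,298));T('roofR',(418,211),(375,216))
T('pulltop',(294,262),(292,321));T('pullbot',(292,312),(314,380))
T('knob',(398,324),(414,324))
T('jarbase',(559,387),(549,299));T('jarcap',(564,347),(554,266))
T('honeycap',(518,297),(489,243));T('salt',(477,408),(506,354))
for f,n,r in((a,'scene',[(120,110),(280,240)]),(b,'top',[(95,130),(275,290)])):
    (x0,y0),(x1,y1)=r
    cv2.imwrite(f'pics/{n}c.png',cv2.resize(f['image'][y0:y1,x0:x1],None,fx=4.4 if n=='scene' else 3.7,fy=4.4 if n=='scene' else 3.7,interpolation=cv2.INTER_CUBIC))
# jar masks: saturated red
for f,n in((a,'scene'),(b,'top')):
    h=cv2.cvtColor(f['image'],cv2.COLOR_BGR2HSV)
    m=(((h[...,0]<8)|(h[...,0]>172))&(h[...,1]>150)&(h[...,2]>110)).astype(np.uint8)
    k,l,st,c=cv2.connectedComponentsWithStats(m)
    for i in range(1,k):
        if st[i,4]>25: print(n,st[i],c[i].round(1),(c[i]/s).round())
E
```

```text
footL [0.422  0.313  0.0114] [0.4247 0.3212 0.    ] [0.4325 0.3133 0.    ]
footR [ 0.4731 -0.1188  0.0005] [ 0.476  -0.1194  0.    ] [ 0.471  -0.1177  0.    ]
roofL [0.6069 0.3274 0.2556] [0.8951 0.5316 0.    ] [0.831  0.3976 0.    ]
roofR [ 0.664  -0.0952  0.2402] [ 0.9569 -0.0298  0.    ] [ 0.8786 -0.1543  0.    ]
pulltop [0.5216 0.1254 0.1837] [0.696  0.2186 0.    ] [0.6494 0.1284 0.    ]
pullbot [0.44   0.1173 0.1103] [0.5412 0.1644 0.    ] [0.4885 0.1239 0.    ]
knob [ 0.4769 -0.1005  0.1027] [ 0.5634 -0.0771  0.    ] [ 0.5355 -0.1229  0.    ]
jarbase [ 0.4816 -0.4384 -0.0061] [ 0.4775 -0.4379  0.    ] [ 0.4781 -0.435   0.    ]
jarcap [ 0.4872 -0.4273  0.1156] [ 0.585  -0.4397  0.    ] [ 0.5573 -0.4948  0.    ]
honeycap [ 0.5932 -0.3256  0.1213] [ 0.7086 -0.3253  0.    ] [ 0.6824 -0.384   0.    ]
salt [ 0.3962 -0.2833 -0.0146] [ 0.3879 -0.2844  0.    ] [ 0.3884 -0.277   0.    ]
scene [322 188  20  14 145] [331.  194.5] [517. 304.]
scene [353 219  16  12  87] [360.6 225.1] [563. 352.]
scene [358 256  16  15 175] [366.  262.6] [572. 410.]
top [305 153  15  12 120] [311.3 159.3] [486. 249.]
top [349 169  12   8  37] [354.2 173.6] [553. 271.]
top [376 194  13  12 115] [382.5 199.7] [598. 312.]
```

View pics/scenec.png

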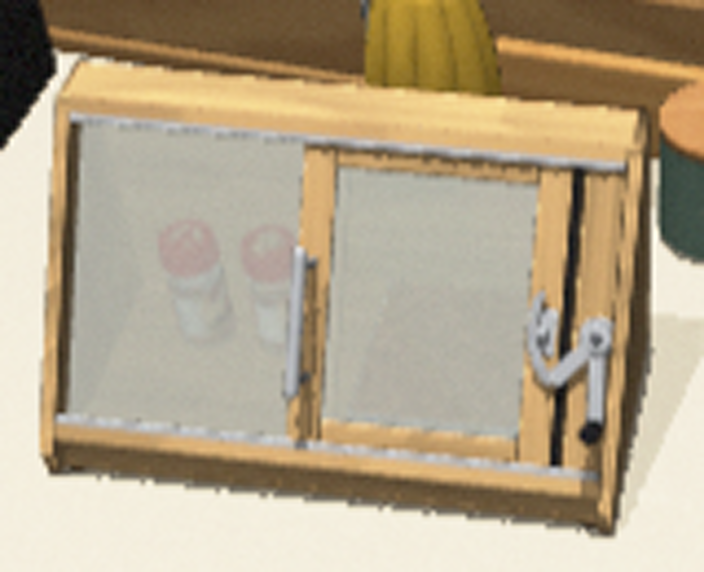

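View pics/topc.png

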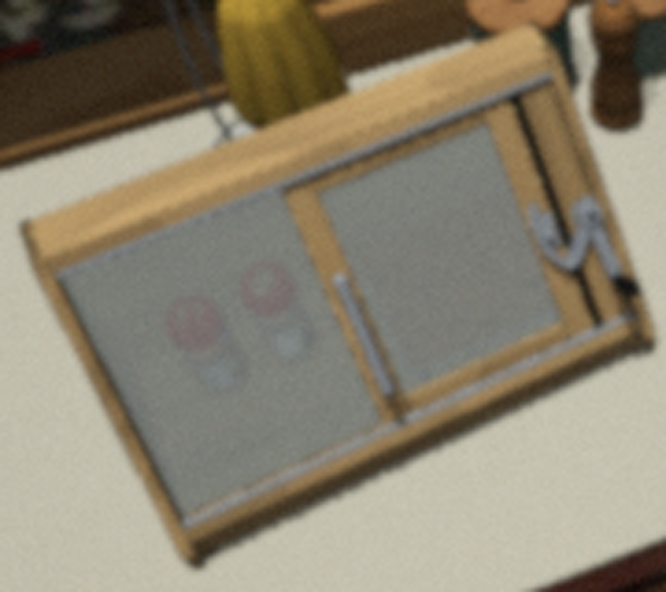

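```bash
python3 - <<'E'
from h import *
from scipy.optimize import least_squares
a=np.load('pics/scene.npz');b=np.load('pics/top.npz')
A=lambda p:np.array([120+(p[0]+.5)/4.4-.5,110+(p[1]+.5)/4.4-.5])
B=lambda p:np.array([95+(p[0]+.5)/3.7-.5,130+(p[1]+.5)/3.7-.5])
P=[((-.105,.22,0),(52,472),(193,565)),((-.105,-.22,0),(612,533),(652,349)),((.1,.22,.235),(80,57),(25,223)),((.1,-.22,.235),(648,106),(538,27))]
def W(t,c):
    R=Ro.from_euler('z',t[2]).as_matrix();return R@np.array(c)+[t[0],t[1],0]
def res(t): return np.concatenate([np.r_[proj(a,W(t,c))-A(p),proj(b,W(t,c))-B(q)] for c,p,q in P])
r=least_squares(res,[.57,.1,.11],loss='soft_l1');t=r.x;print(t,np.round(res(t),1))
Rz=Ro.from_euler('z',t[2]).as_matrix()
S=np.column_stack([[.766,0,-.643],[0,1,0],[.643,0,.766]]) # slope axes x into,y,z up
def rep(n,p,q):
    X=tri(a,A(p),b,B(q));c=Rz.T@(X-[t[0],t[1],0]);print(n,X.round(4),'case',c.round(4),'slope',(S.T@(c-[.044,0,.224])).round(4))
rep('pulltop',(299,250),(342,280));rep('pullbot',(292,393),(390,392))
rep('pivot',(598,338),(590,212));rep('knobend',(591,431),(627,286))
rep('stud',(542,345),(548,232))
d=(0.045)
# jar: cap centre mask at z ~0.096 & base
for n,f,p,z in(('jar',a,(360.6,225.1),.1),('jar',b,(354.2,173.6),.103),('honey',a,(331,194.5),.093),('honey',b,(311.3,159.3),.095)):print(n,onz(f,p,z).round(4))
np.save('case.npy',t)
E
```

```text
[0.55180757 0.11124806 0.09326514] [ 0.2 -1.  -1.6 -0.1  0.6  0.2  0.2 -0.5 -0.4  1.1 -1.7  0.8  1.6  2.2
  0.3 -0.6]
pulltop [0.5158 0.1242 0.1938] case [-0.0346  0.0163  0.1938] slope [-0.0408  0.0163 -0.0737]
pullbot [0.4542 0.1179 0.1105] case [-0.0965  0.0157  0.1105] slope [-0.0347  0.0157 -0.1773]
pivot [ 0.5393 -0.089   0.1346] case [-0.0311 -0.1983  0.1346] slope [-0.     -0.1983 -0.1168]
knobend [ 0.4791 -0.0983  0.1006] case [-0.0919 -0.2018  0.1006] slope [-0.0248 -0.2018 -0.182 ]
stud [ 0.5375 -0.049   0.1233] case [-0.0292 -0.1582  0.1233] slope [ 0.0087 -0.1582 -0.1242]
jar [ 0.4879 -0.4287  0.1   ]
jar [ 0.4833 -0.4266  0.103 ]
honey [ 0.5986 -0.326   0.093 ]
honey [ 0.6006 -0.3259  0.095 ]
```

```bash
cat >> h.py <<'E'
import os
t=np.load('case.npy') if os.path.exists('case.npy') else None
S=np.column_stack([[.766,0,-.643],[0,1,0],[.643,0,.766]])
def Rz(): return Ro.from_euler('z',t[2]).as_matrix()
def c2w(c): return Rz()@np.array(c)+[t[0],t[1],0]
def w2c(X): return Rz().T@(np.array(X)-[t[0],t[1],0])
def s2w(s): return c2w(S@np.array(s)+[.044,0,.224])
def w2s(X): return S.T@(w2c(X)-[.044,0,.224])
def Rtool(d,y): # case-frame tool z and y
    z=np.array(d)/np.linalg.norm(d);y=np.array(y)-z*np.dot(y,z);y/=np.linalg.norm(y)
    return Rz()@np.column_stack([np.cross(y,z),y,z])
RF=lambda a=0: Rtool([.766,0,-.643],[0,1,0])@Ro.from_euler('z',a,degrees=True).as_matrix()
def plan(pts,n,grip):
    """pts: list of (p,R) ; n rows each; straight lines, even turn"""
    s=manip.state();p=s['tool_pos'];R=Rq(s['tool_rot']);out=[]
    for (q,Q),k in zip(pts,n):
        p0,dq=p.copy(),Ro.from_matrix(R.T@Q).as_rotvec()
        for i in range(1,k+1):
            s=np.round(R.T@(p0+(q-p0)*i/k-p)*1000,1);w=np.round(np.degrees(dq)/k,1)
            if i==k: w=np.round(Ro.from_matrix(R.T@Q).as_rotvec(degrees=True),1)
            p=p+R@s/1000;R=R@Ro.from_rotvec(w,degrees=True).as_matrix();out.append([*s.tolist(),*w.tolist(),grip])
    print(json.dumps(out).replace(' ',''))
def st():
    s=manip.state();R=Rq(s['tool_rot']);print('t',round(s['time'],2),'p',s['tool_pos'].round(4),'slope',w2s(s['tool_pos']).round(4),'case',w2c(s['tool_pos']).round(4),'F',np.round(s['contact_force'],1),'j',s['joint_pos'].round(2),'g',round(s['gripper_width'],3));return s
E
python3 - <<'E'
from h import *
st()
Q=RF()
plan([(np.array([.28,.35,.36]),Q),(s2w([-.16,-.17,-.15]),Q)],[7,8],50)
print(s2w([-.16,-.17,-.15]))
E
```

```text
t 0.1 p [0.1501 0.6062 0.2442] slope [-0.3178  0.5302 -0.2404] case [-0.3539  0.5302  0.2442] F [-0.5 -0.  -1.2] j [ 1.21  0.05  1.61  0.    1.48 -0.12] g 0.998
[[-26.8,-31.1,-16.5,-1.2,-7.1,-2.6,50],[-27.3,-32.0,-13.8,-1.2,-7.1,-2.6,50],[-27.3,-33.0,-11.1,-1.2,-7.1,-2.6,50],[-27.0,-34.0,-8.4,-1.2,-7.1,-2.6,50],[-26.3,-35.0,-5.9,-1.2,-7.1,-2.6,50],[-25.3,-36.2,-3.3,-1.2,-7.1,-2.6,50],[-23.9,-37.2,-1.1,-1.2,-7.0,-2.3,50],[8.2,-54.1,18.9,-0.0,0.0,-0.0,50],[8.3,-54.2,19.0,-0.0,0.0,-0.0,50],[8.2,-54.1,18.9,-0.0,0.0,-0.0,50],[8.3,-54.1,18.9,-0.0,0.0,-0.0,50],[8.2,-54.1,19.0,-0.0,0.0,-0.0,50],[8.3,-54.2,18.9,-0.0,0.0,-0.0,50],[8.2,-54.1,18.9,-0.0,0.0,-0.0,50],[8.2,-54.1,19.0,-0.0,0.0,-0.0,50]]
[ 0.39339027 -0.07431179  0.21198   ]
```

Emit:
{"method": "servo_tool", "body": {"moves": [[[-27,-31,-16.5,-1.2,-7.1,-2.6,50],[-27,-32,-14,-1.2,-7.1,-2.6,50],[-27,-33,-11,-1.2,-7.1,-2.6,50],[-27,-34,-8.5,-1.2,-7.1,-2.6,50],[-26,-35,-6,-1.2,-7.1,-2.6,50],[-25,-36,-3,-1.2,-7.1,-2.6,50],[-24,-37,-1,-1.2,-7,-2.3,50],[8,-54,19,0,0,0,50],[8,-54,19,0,0,0,50],[8,-54,19,0,0,0,50]]]}}

```text
time: 1.35
tool_pos: [0.3475, 0.2331, 0.3026]
tool_rot: [0.415, -0.036, 0.909, 0.006]
contact_force: [-0.4, 0.5, -0.3]
gripper_width: 0.582
grasp_force: 0.0
```

```bash
python3 - <<'E'
from h import *
st()
plan([(s2w([-.16,-.13,-.15]),RF())],[6],50)
E
```

```text
t 1.35 p [0.3475 0.2331 0.3026] slope [-0.2314  0.1404 -0.0916] case [-0.1921  0.1404  0.3026] F [-0.4  0.5 -0.3] j [ 0.7  -1.01  2.41 -0.55  1.07 -0.85] g 0.582
[[9.5,-44.7,13.4,-0.3,-0.2,0.0,50],[9.6,-44.7,13.1,-0.3,-0.2,0.0,50],[9.7,-44.8,12.9,-0.3,-0.2,0.0,50],[9.6,-44.9,12.6,-0.3,-0.2,0.0,50],[9.8,-45.0,12.4,-0.3,-0.2,0.0,50],[9.7,-45.0,12.0,-0.2,-0.0,0.0,50]]
```

Emit:
{"method": "servo_tool", "body": {"moves": [[[9.5,-45,13.5,-0.3,-0.2,0,50],[9.5,-45,13,-0.3,-0.2,0,50],[9.5,-45,13,-0.3,-0.2,0,50],[9.5,-45,12.5,-0.3,-0.2,0,50],[9.5,-45,12.5,-0.3,-0.2,0,50],[9.5,-45,12,-0.2,0,0,50],[0,0,0,0,0,0,50]]]}}

```text
time: 2.22
tool_pos: [0.4601, 0.0165, 0.2145]
tool_rot: [0.406, -0.029, 0.913, 0.001]
contact_force: [0.1, -0.1, 0.1]
gripper_width: 0.587
grasp_force: 0.0
```

```bash
python3 - <<'E'
from h import *
st();f=grab('wrist');cv2.imwrite('pics/w1.png',cv2.resize(f['image'],(800,600),interpolation=cv2.INTER_CUBIC))
print(f['eye'],w2s(f['eye']),(Rz()@S).T@Rm(f))
print('pull pred',proj(f,s2w([-.035,.016,-.125]))/.64,'knobend',proj(f,s2w([-.046,-.199,-.182]))/.64,'pivot',proj(f,s2w([-.01,-.199,-.117]))/.64)
E
```

```text
t 2.23 p [0.4601 0.0165 0.2145] slope [-0.1044 -0.0858 -0.1   ] case [-0.1002 -0.0858  0.2145] F [ 0.1 -0.1  0.1] j [-0.25 -1.01  2.54  0.29  0.81 -1.99] g 0.587
[0.31156718 0.00969642 0.24178616] [-0.23560931 -0.07873671 -0.1745522 ] [[ 0.04354371 -0.27327871  0.96105551]
 [ 0.99900796  0.00290576 -0.04443701]
 [ 0.00935109  0.96203706  0.27313413]]
pull pred [667.69823361 279.13238717] knobend [ 88.51599626 130.97775571] pivot [162.12075579 282.31483245]
```

View pics/w1.png

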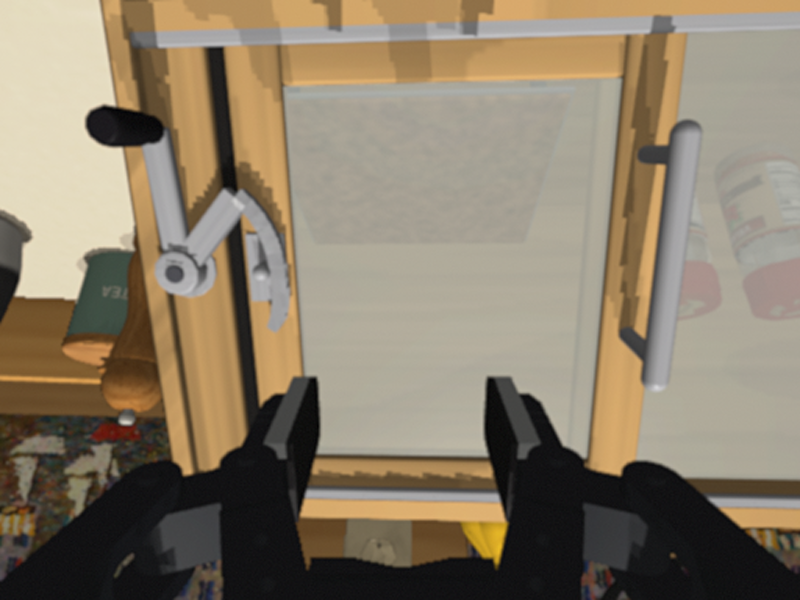

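The wrist view is upside down relative to the slope. It shows the knob tip at (105,125), the pivot at (178,272), the pull from (686,128) to (655,385), and the crescent hooked on the stud at (262,270).

```bash
python3 - <<'E'
from h import *
a=np.load('pics/scene.npz');b=np.load('pics/top.npz');w=np.load('pics/wrist.npz')
A=lambda p:np.array([120+(p[0]+.5)/4.4-.5,110+(p[1]+.5)/4.4-.5])
B=lambda p:np.array([95+(p[0]+.5)/3.7-.5,130+(p[1]+.5)/3.7-.5])
def tri3(l):
    M=np.zeros((3,3));v=np.zeros(3)
    for f,p in l:
        e,d=ray(f,p);P=np.eye(3)-np.outer(d,d);M+=P;v+=P@e
    return np.linalg.solve(M,v)
for n,pw,pa,pb in(('pulltop',(658,380),(299,250),(342,280)),('pullbot',(687,132),(292,393),(390,392)),('pivot',(178,273),(598,338),(590,212)),('knobend',(103,126),(591,432),(628,287)),('postR-bottom?',(178,273),(598,338),(590,212))):
    X=tri3([(w,np.array(pw)*.64),(a,A(pa)),(b,B(pb))]);print(n,X.round(4),w2s(X).round(4))
e0=w['eye']
def onn(p,n):
    e,d=ray(w,np.array(p)*.64);es=w2s(e);ds=w2s(e+d)-es;return (es+ds*(n-es[0])/ds[0]).round(4)
print('pull',onn((658,380),-.035),onn((687,132),-.035),'pivot',onn((178,273),-.014),'knob',onn((103,126),-.046), 'rail bottom-top line',onn((150,40),0),onn((700,24),0),onn((320,492),0),onn((760,500),0))
E
```

```text
pulltop [0.5225 0.1273 0.1837] [-0.029   0.0187 -0.077 ]
pullbot [0.4548 0.1184 0.1085] [-0.0329  0.0162 -0.1785]
pivot [ 0.5416 -0.0889  0.1314] [ 0.0038 -0.1983 -0.1177]
knobend [ 0.4756 -0.0992  0.1024] [-0.0287 -0.2024 -0.1828]
postR-bottom? [ 0.5416 -0.0889  0.1314] [ 0.0038 -0.1983 -0.1177]
pull [-0.035   0.0176 -0.0822] [-0.035   0.0158 -0.1797] pivot [-0.014  -0.189  -0.1224] knob [-0.046  -0.1934 -0.1837] rail bottom-top line [ 0.     -0.1949 -0.2202] [-0.      0.0317 -0.2221] [ 0.     -0.1341  0.0009] [-0.      0.094   0.0005]
```

```bash
python3 - <<'E'
from h import *
print(s2w([-.022,-.2,-.183]))
plan([(s2w([-.08,-.2,-.183]),RF())],[5],36)
E
```

```text
[ 0.48030598 -0.09631295  0.097968  ]
[[16.5,-23.2,6.5,-0.5,-0.4,-0.1,36],[16.5,-23.2,6.2,-0.5,-0.4,-0.1,36],[16.7,-23.2,5.8,-0.5,-0.4,-0.1,36],[16.7,-23.3,5.6,-0.5,-0.4,-0.1,36],[16.8,-23.2,5.2,-0.4,-0.4,-0.0,36]]
```

Emit:
{"method": "servo_tool", "body": {"moves": [[[16.5,-23,6.5,-0.5,-0.4,-0.1,36],[16.5,-23,6,-0.5,-0.4,-0.1,36],[16.5,-23,6,-0.5,-0.4,-0.1,36],[16.5,-23,5.5,-0.5,-0.4,-0.1,36],[16.5,-23,5,-0.5,-0.4,0,36],[0,0,0,0,0,0,36]]]}}

```text
time: 3.02
tool_pos: [0.45, -0.0994, 0.1471]
tool_rot: [0.416, -0.046, 0.908, 0.024]
contact_force: [-0.5, 0.0, 0.7]
gripper_width: 0.424
grasp_force: 0.0
```

```bash
python3 - <<'E'
from h import *
s=st();print((Rz()@S).T@Rq(s['tool_rot']))
f=grab('wrist');cv2.imwrite('pics/w2.png',f['image'])
plan([(s2w([-.022,-.2,-.183]),RF())],[4],36)
E
```

```text
t 3.02 p [ 0.45   -0.0994  0.1471] slope [-0.0769 -0.2003 -0.165 ] case [-0.121  -0.2003  0.1471] F [-0.5  0.   0.7] j [-0.72 -0.83  2.58  0.8   0.9  -2.75] g 0.424
[[-0.01328458 -0.01184589  0.9999441 ]
 [-0.00263001  0.99992679  0.01181074]
 [-1.0000108  -0.00247296 -0.01331477]]
[[4.6,-0.2,13.9,0.2,-0.2,0.1,36],[4.7,-0.1,13.8,0.2,-0.2,0.1,36],[4.7,-0.2,13.8,0.2,-0.2,0.1,36],[4.7,-0.0,13.8,0.1,-0.1,-0.1,36]]
```

View pics/w2.png

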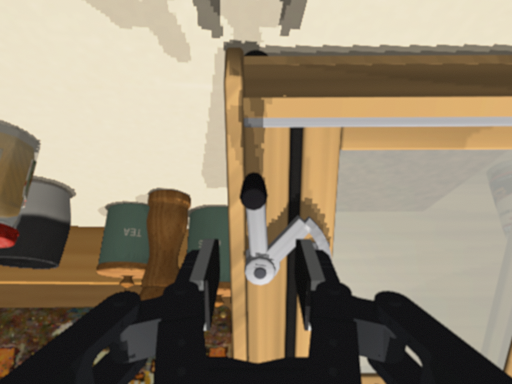

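The fingers straddle the knob column. Knob end is at (253,185) and the hub at (261,270), so the y alignment is good.

```bash
python3 - <<'E'
from h import *
w=np.load('pics/wrist.npz')
def onn(p,n):
    e,d=ray(w,np.array(p));es=w2s(e);ds=w2s(e+d)-es;return (es+ds*(n-es[0])/ds[0]).round(4)
for n in(-.046,-.029):print('knob',onn((253,187),n))
for n in(-.01,.004):print('hub',onn((261,270),n))
w1=None
E
```

```text
knob [-0.046  -0.2012 -0.1946]
knob [-0.029  -0.2012 -0.1895]
hub [-0.01   -0.1958 -0.1257]
hub [ 0.004  -0.1954 -0.1173]
```

Emit:
{"method": "servo_tool", "body": {"moves": [[[0,0,0,0,0,10,36],[0,0,0,0,0,10,36],[0,0,0,0,0,10,36],[0,0,0,0,0,10,36],[0,0,0,0,0,10,36],[0,0,0,0,0,10,36],[0,0,0,0,0,10,36],[0,0,0,0,0,10,36],[0,0,0,0,0,10,36]]]}}

```text
time: 4.2
tool_pos: [0.451, -0.0982, 0.1498]
tool_rot: [0.278, 0.609, 0.674, 0.313]
contact_force: [-0.2, -0.7, 0.1]
gripper_width: 0.423
grasp_force: 0.0
```

Emit:
{"method": "servo_tool", "body": {"moves": [[[0,0,0,0,0,10,36],[0,0,0,0,0,10,36],[0,0,0,0,0,10,36],[0,0,0,0,0,10,36],[0,0,0,0,0,10,36],[0,0,0,0,0,10,36],[0,0,0,0,0,10,36],[0,0,0,0,0,10,36],[0,0,0,0,0,10,36]]]}}

```text
time: 5.32
tool_pos: [0.4511, -0.0981, 0.1498]
tool_rot: [-0.025, 0.907, 0.046, 0.418]
contact_force: [0.3, -0.6, -1.2]
gripper_width: 0.418
grasp_force: 0.0
```

```bash
python3 - <<'E'
from h import *
s=st();f=grab('wrist')
plan([(s2w([-.045,-.198,-.183]),RF(180)),(s2w([-.022,-.198,-.183]),RF(180))],[3,3],36)
E
```

```text
t 5.33 p [ 0.4511 -0.0981  0.1498] slope [-0.0778 -0.1991 -0.1622] case [-0.1198 -0.1991  0.1498] F [ 0.3 -0.6 -1.2] j [-0.72 -0.83  2.58  0.8   0.9   0.4 ] g 0.418
[[-6.8,-0.2,11.0,-0.2,0.2,-0.0,36],[-6.9,-0.3,10.9,-0.2,0.2,-0.0,36],[-6.9,-0.4,11.0,-0.3,0.1,-0.1,36],[0.0,0.0,7.7,0.0,0.0,0.0,36],[0.0,0.0,7.6,0.0,0.0,0.0,36],[0.0,0.0,7.7,0.0,0.0,0.0,36]]
```

Emit:
{"method": "servo_tool", "body": {"moves": [[[-7,0,11,-0.2,0.2,0,36],[-7,0,11,-0.2,0.2,0,36],[-7,0,11,-0.2,0.2,0,36],[0,0,8,0,0,0,36],[0,0,8,0,0,0,36],[0,0,7,0,0,0,30],[0,0,0,0,0,0,26],[0,0,0,0,0,0,26]]]}}

```text
time: 6.38
tool_pos: [0.4809, -0.0978, 0.097]
tool_rot: [-0.019, 0.905, 0.045, 0.422]
contact_force: [0.0, 0.3, -0.7]
gripper_width: 0.3
grasp_force: 0.0
```

```bash
python3 - <<'E'
from h import *
s=st();print(w2s(s['tool_pos']))
print((Rz()@S).T@Rq(s['tool_rot']).round(3))
f=grab('wrist');cv2.imwrite('pics/w3.png',f['image'])
E
```

```text
t 6.38 p [ 0.4809 -0.0978  0.097 ] slope [-0.021  -0.2015 -0.1835] case [-0.09   -0.2015  0.097 ] F [ 0.   0.3 -0.7] j [-0.65 -0.57  2.55  0.95  0.68  0.21] g 0.3
[-0.02099131 -0.20154559 -0.18347546]
[[ 8.51338795e-04  4.26194821e-04  9.99740556e-01]
 [ 5.11431276e-03 -9.99709298e-01  7.22031508e-04]
 [ 9.99613885e-01  5.58076145e-03 -3.89866580e-04]]
```

View pics/w3.png

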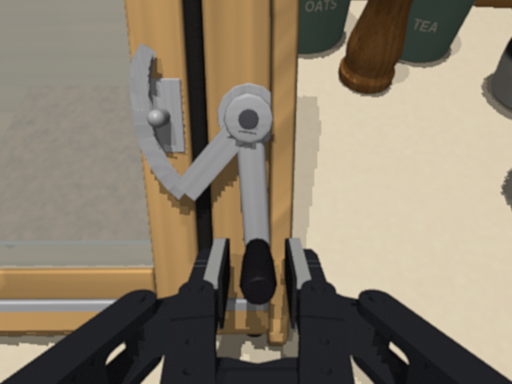

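The knob sits centred between the fingers at (258,285) and the hub is at (248,120). Next I swing the lever up, with the fingers loosely around the knob.

Emit:
{"method": "servo_tool", "body": {"moves": [[[0,0,0,0,0,0,20],[0,0,0,0,0,0,20],[0.7,9.6,0,0,0,-8.5,20],[0.7,9.6,0,0,0,-8.5,20],[0.7,9.6,0,0,0,-8.5,20],[0.7,9.6,0,0,0,-8.5,20],[0,0,0,0,0,0,20]]]}}

```text
time: 7.3
tool_pos: [0.4915, -0.1342, 0.1055]
tool_rot: [0.105, 0.853, 0.306, 0.409]
contact_force: [-0.0, -0.9, 0.3]
gripper_width: 0.233
grasp_force: 0.0
```

```bash
python3 - <<'E'
from h import *
s=st();R=(Rz()@S).T@Rq(s['tool_rot']);print(s['ft_torque'].round(2),'pivot est',w2s(s['tool_pos'])+R@[.065,-.002,0],R.round(2))
E
```

```text
t 7.3 p [ 0.4915 -0.1342  0.1055] slope [-0.021  -0.2388 -0.1724] case [-0.083  -0.2388  0.1055] F [-0.  -0.9  0.3] j [-0.72 -0.48  2.48  0.99  0.73 -0.46] g 0.233
[-0.05  0.44  0.01] pivot est [-0.02096781 -0.20068632 -0.11971747] [[ 0.   -0.    1.  ]
 [ 0.56 -0.83 -0.  ]
 [ 0.83  0.56 -0.  ]]
```

Emit:
{"method": "servo_tool", "body": {"moves": [[[0.8,10.2,0,0,0,-9,20],[0.8,10.2,0,0,0,-9,20],[0.8,10.2,0,0,0,-9,20],[0.8,10.2,0,0,0,-9,20],[0.8,10.2,0,0,0,-9,20],[0.8,10.2,0,0,0,-9,20],[0,0,0,0,0,0,20]]]}}

```text
time: 8.18
tool_pos: [0.5274, -0.1588, 0.1452]
tool_rot: [0.279, 0.622, 0.66, 0.317]
contact_force: [0.8, 0.1, -0.7]
gripper_width: 0.237
grasp_force: 0.0
```

```bash
python3 - <<'E'
from h import *
s=st();R=(Rz()@S).T@Rq(s['tool_rot']);print(s['ft_torque'].round(2),'pivot est',w2s(s['tool_pos'])+R@[.065,-.002,0],R.round(2))
E
```

```text
t 8.18 p [ 0.5274 -0.1588  0.1452] slope [-0.0209 -0.2666 -0.1205] case [-0.0495 -0.2666  0.1452] F [ 0.8  0.1 -0.7] j [-0.7  -0.41  2.36  0.94  0.74 -1.33] g 0.237
[-0.07  0.37 -0.02] pivot est [-0.02092381 -0.2015309  -0.12025786] [[ 0.    0.    1.  ]
 [ 1.   -0.03 -0.  ]
 [ 0.03  1.   -0.  ]]
```

```bash
python3 - <<'E'
from h import *
plan([(s2w([-.07,-.268,-.1205]),RF(92)),(s2w([-.068,.017,-.128]),RF(180))],[2,9],40)
E
```

```text
[[-0.7,-0.0,-24.5,-0.0,0.0,0.0,40],[-0.7,-0.0,-24.6,-0.0,0.0,0.1,40],[31.6,-2.0,0.2,-0.0,0.0,9.8,40],[30.8,-7.3,0.2,-0.0,0.0,9.8,40],[29.2,-12.4,0.3,-0.0,0.0,9.8,40],[26.5,-17.3,0.2,-0.0,0.0,9.8,40],[23.3,-21.5,0.2,-0.0,0.0,9.8,40],[19.3,-25.1,0.2,-0.0,0.0,9.8,40],[14.6,-28.1,0.2,-0.0,0.0,9.8,40],[9.8,-30.1,0.3,-0.0,0.0,9.8,40],[4.4,-31.4,0.2,0.0,0.0,9.6,40]]
```

Emit:
{"method": "servo_tool", "body": {"moves": [[[0,0,0,0,0,0,40],[0,0,-24.5,0,0,0,40],[-1,0,-24.5,0,0,0,40],[31.5,-2,0,0,0,9.8,40],[31,-7,0,0,0,9.8,40],[29,-12.5,0,0,0,9.8,40],[26.5,-17,0,0,0,9.8,40],[23,-21.5,0,0,0,9.8,40],[19,-25,0,0,0,9.8,40],[14.5,-28,0,0,0,9.8,40],[10,-30,0,0,0,9.8,40],[4.5,-31.5,0,0,0,9.6,40]]]}}

```text
time: 9.68
tool_pos: [0.4636, 0.086, 0.1651]
tool_rot: [0.018, 0.901, 0.121, 0.416]
contact_force: [0.9, -0.7, -1.0]
gripper_width: 0.463
grasp_force: 0.0
```

```bash
python3 - <<'E'
from h import *
s=st();R=(Rz()@S).T@Rq(s['tool_rot']);print(R.round(3))
f=grab('wrist');cv2.imwrite('pics/w4.png',f['image'])
b=grab('top');h=b['image']
plan([(s2w([-.03,.017,-.128]),RF(180))],[4],40)
E
```

```text
t 9.68 p [0.4636 0.086  0.1651] slope [-0.0649 -0.017  -0.1314] case [-0.0902 -0.017   0.1651] F [ 0.9 -0.7 -1. ] j [-0.03 -0.9   2.58  0.16  0.6   1.19] g 0.463
[[ 0.013  0.001  1.   ]
 [ 0.174 -0.985 -0.001]
 [ 0.985  0.174 -0.013]]
[[2.5,-7.8,8.7,-0.0,0.2,2.6,40],[2.2,-8.0,8.7,-0.0,0.2,2.6,40],[1.8,-8.0,8.7,-0.0,0.2,2.6,40],[1.3,-8.1,8.7,-0.2,0.2,2.6,40]]
```

View pics/w4.png

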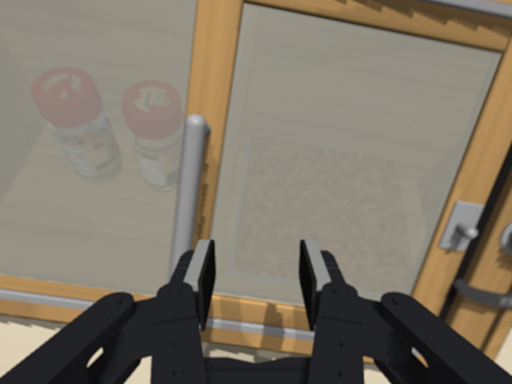

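The stud at (465,235) is free of the crescent. The bar runs at about (190,190), just left of the left finger, so about 34 mm of sideways travel remains.

```bash
python3 - <<'E'
from h import *
plan([(s2w([-.065,.017,-.131]),RF(180)),(s2w([-.03,.017,-.131]),RF(180))],[4,4],40)
E
```

```text
[[1.7,-8.0,-0.0,-0.0,0.2,2.6,40],[1.3,-8.1,-0.1,-0.0,0.2,2.6,40],[1.0,-8.1,-0.0,-0.0,0.2,2.6,40],[0.5,-8.1,-0.0,-0.2,0.2,2.6,40],[0.0,-0.0,8.7,0.0,-0.0,0.0,40],[0.0,-0.0,8.8,0.0,-0.0,0.0,40],[0.0,-0.0,8.7,0.0,-0.0,0.0,40],[0.0,-0.0,8.8,0.0,-0.0,0.0,40]]
```

Emit:
{"method": "servo_tool", "body": {"moves": [[[1.7,-8.5,0,0,0.2,2.6,40],[1.3,-8.5,0,0,0.2,2.6,40],[1,-8.5,0,0,0.2,2.6,40],[0.5,-8,0,-0.2,0.2,2.6,40],[0,0,0,0,0,0,40],[0,0,8.5,0,0,0,40],[0,0,9,0,0,0,40],[0,0,8.5,0,0,0,40],[0,0,9,0,0,0,30],[0,0,0,0,0,0,18],[0,0,0,0,0,0,18]]]}}

```text
time: 11.15
tool_pos: [0.4876, 0.121, 0.1428]
tool_rot: [-0.018, 0.905, 0.042, 0.422]
contact_force: [1.3, 3.5, -2.1]
gripper_width: 0.21
grasp_force: 1.8
```

```bash
python3 - <<'E'
from h import *
s=st();R=(Rz()@S).T@Rq(s['tool_rot']);print(R.round(3))
f=grab('wrist')
w=f
def onn(p,n):
    e,d=ray(w,np.array(p));es=w2s(e);ds=w2s(e+d)-es;return (es+ds*(n-es[0])/ds[0]).round(4)
g=cv2.cvtColor(f['image'],cv2.COLOR_BGR2GRAY)
for r in(200,215,230,260,280): print(r,g[r,200:320:3])
E
```

```text
t 11.15 p [0.4876 0.121  0.1428] slope [-0.0297  0.0157 -0.131 ] case [-0.063   0.0157  0.1428] F [ 1.3  3.5 -2.1] j [ 0.1  -0.68  2.52 -0.02  0.43  1.59] g 0.21
[[ 0.    -0.004  1.   ]
 [ 0.    -1.    -0.004]
 [ 1.     0.    -0.   ]]
200 [144 143 136 128 127 127 138 146 148 121 154 153 106 132 146 148 145 143
 133 116  88 122 120 117 113 147 146 142 145 142 142 143 143 144 142 141
 141 138 138 138]
215 [140 131 137 138 139 145 146 146 148 120 151 155 107 128 144 148 145 144
 134 116  84 121 118 116 111 146 146 144 146 139 141 144 143 141 140 144
 145 143 144 141]
230 [147 147 148 148 148 147 148 147 147 122 148 154 111 127 144 147 145 144
 135 119  79 104 119 114 124 145 146 145 146 138 140 139 139 140 138 140
 141 139 140 140]
260 [148 139  44  46  46  44 103 146 145 146 122  29  34 104 140 148 146 144
 136 119  81 116 115 111 128 115  11  26 132 146 146 147  93  42  41  40
  41 140 139 141]
280 [ 34  36  35  34  34  44  67 132 146 144  31  16  12  91 119 128 147 144
 137 120  88 116 115 109 126 138   8  20  30 146 149 132  68  41  32  35
  36  34  32 133]
```

Emit:
{"method": "servo_tool", "body": {"moves": [[[0,-16,0,0,0,0,18],[0,-16,0,0,0,0,18],[0,-16,0,0,0,0,18],[0,-16,0,0,0,0,18],[0,-16,0,0,0,0,18],[0,-16,0,0,0,0,18]]]}}

```text
time: 11.95
tool_pos: [0.4792, 0.2162, 0.143]
tool_rot: [-0.017, 0.905, 0.041, 0.422]
contact_force: [-0.9, -3.1, -0.5]
gripper_width: 0.211
grasp_force: 1.4
```

```bash
python3 - <<'E'
from h import *
st()
plan([(s2w([-.03,.2,-.131]),RF(180))],[6],18)
E
```

```text
t 11.95 p [0.4792 0.2162 0.143 ] slope [-0.0295  0.1113 -0.1306] case [-0.0626  0.1113  0.143 ] F [-0.9 -3.1 -0.5] j [ 0.4  -0.51  2.43 -0.59  0.45  2.32] g 0.211
[[-0.1,-14.8,-0.2,0.1,-0.0,0.0,18],[-0.0,-14.8,-0.1,0.1,-0.0,0.0,18],[-0.1,-14.8,-0.1,0.1,-0.0,0.0,18],[-0.1,-14.8,-0.1,0.1,-0.0,0.0,18],[-0.0,-14.8,-0.1,0.1,-0.0,0.0,18],[-0.1,-14.7,-0.0,-0.1,-0.0,0.1,18]]
```

Emit:
{"method": "servo_tool", "body": {"moves": [[[0,-15,0,0,0,0,18],[0,-15,0,0,0,0,18],[0,-15,0,0,0,0,18],[0,-15,0,0,0,0,18],[0,-14,0,0,0,0,18],[0,-12,0,0,0,0,18],[0,0,0,0,0,0,18]]]}}

```text
time: 12.82
tool_pos: [0.4717, 0.3027, 0.1432]
tool_rot: [-0.018, 0.905, 0.042, 0.423]
contact_force: [0.3, -0.1, -0.9]
gripper_width: 0.21
grasp_force: 0.0
```

```bash
python3 - <<'E'
from h import *
st()
E
```

```text
t 12.82 p [0.4717 0.3027 0.1432] slope [-0.0292  0.1981 -0.1301] case [-0.062   0.1981  0.1432] F [ 0.3 -0.1 -0.9] j [ 0.62 -0.33  2.31 -0.87  0.54  2.72] g 0.21
```

```bash
cat >> h.py <<'E'
def RJ(psi,elev=40): # tool yaw psi (world), elev deg below horizontal, tool x up, y to the right
    e=np.radians(elev);z=np.array([np.cos(psi)*np.cos(e),np.sin(psi)*np.cos(e),-np.sin(e)]);y=np.array([np.sin(psi),-np.cos(psi),0])
    return np.column_stack([np.cross(y,z),y,z])
def tcp_for(g,R): return np.array(g)+R@[0,0,.005]
E
python3 - <<'E'
from h import *
st();a=np.load('pics/scene.npz')
print('red',onz(a,(366-1,281),0),onz(a,(366,262.6),.095),'purple',onz(a,(605*.64,408*.64),0),'salt',onz(a,(477*.64,405*.64),0))
b=manip.grab_frame('top');cv2.imwrite('pics/t5.png',b['image'])
# pull bar now: is window open? compare wood/jars; project expected window right stile
R=RJ(-.6);g=[.486,-.428,.062];p=tcp_for(g,R);print('grasp',p,'pre',p-R[:,2]*.13)
plan([(s2w([-.029,.202,-.13]),RF(180))],[1],18)
plan([(s2w([-.029,.202,-.13]),RF(180)),(s2w([-.078,.200,-.135]),RF(180)),(s2w([-.08,-.1,-.14]),RF(180))],[1,3,11],40)
E
```

```text
t 12.82 p [0.4717 0.3027 0.1432] slope [-0.0292  0.1981 -0.1301] case [-0.062   0.1981  0.1432] F [ 0.3 -0.1 -0.9] j [ 0.62 -0.33  2.31 -0.87  0.54  2.72] g 0.21
red [ 0.36122272 -0.46889502  0.        ] [ 0.36036367 -0.45453129  0.095     ] purple [ 0.44825758 -0.53058531  0.        ] salt [ 0.3948847  -0.28316665  0.        ]
grasp [ 0.48916122 -0.43016271  0.05878606] pre [ 0.40696953 -0.37393235  0.14234845]
[[0.1,-4.2,0.2,0.2,-0.1,0.0,18]]
[[0.1,-4.2,0.2,0.2,-0.1,0.0,40],[-1.7,0.7,-16.3,0.0,0.0,0.0,40],[-1.7,0.6,-16.4,0.0,0.0,0.0,40],[-1.6,0.7,-16.3,0.0,0.0,0.0,40],[-0.5,27.3,-0.2,0.0,0.0,0.0,40],[-0.5,27.2,-0.2,0.0,0.0,0.0,40],[-0.4,27.3,-0.1,0.0,0.0,0.0,40],[-0.5,27.3,-0.2,0.0,0.0,0.0,40],[-0.5,27.3,-0.2,0.0,0.0,0.0,40],[-0.5,27.2,-0.2,0.0,0.0,0.0,40],[-0.5,27.3,-0.2,0.0,0.0,0.0,40],[-0.4,27.3,-0.1,0.0,0.0,0.0,40],[-0.5,27.2,-0.2,0.0,0.0,0.0,40],[-0.5,27.3,-0.2,0.0,0.0,0.0,40],[-0.5,27.3,-0.2,0.0,0.0,0.0,40]]
```

Emit:
{"method": "servo_tool", "body": {"moves": [[[0,-5,0,0,0,0,18],[0,0,0,0,0,0,18],[0,1,0,0,0,0,40],[0,0,-17,0,0,0,40],[-2,0,-16,0,0,0,40],[-2,0,-16,0,0,0,40],[-0.5,27,0,0,0,0,40],[-0.5,27,0,0,0,0,40],[-0.5,27,0,0,0,0,40],[-0.5,27,0,0,0,0,40],[-0.5,27,0,0,0,0,40],[-0.5,27,0,0,0,0,40]]]}}

```text
time: 14.38
tool_pos: [0.4442, 0.141, 0.1696]
tool_rot: [-0.018, 0.905, 0.042, 0.422]
contact_force: [-0.3, -0.7, -16.8]
gripper_width: 0.468
grasp_force: 0.0
```

```bash
python3 - <<'E'
from h import *
st()
a=grab('scene');cv2.imwrite('pics/s5.png',cv2.resize(a['image'][105:270,110:290],None,fx=3,fy=3,interpolation=cv2.INTER_CUBIC))
plan([(s2w([-.08,-.17,-.13]),RF(180))],[7],65)
E
```

```text
t 14.38 p [0.4442 0.141  0.1696] slope [-0.0786  0.0396 -0.1371] case [-0.1044  0.0396  0.1696] F [ -0.3  -0.7 -16.8] j [ 0.19 -0.9   2.58 -0.14  0.6   1.75] g 0.468
[[0.5,29.6,0.1,0.1,-0.1,-0.0,65],[0.6,29.7,0.1,0.1,-0.1,-0.0,65],[0.5,29.6,-0.0,0.1,-0.1,-0.0,65],[0.5,29.7,-0.0,0.1,-0.1,-0.0,65],[0.6,29.6,-0.1,0.1,-0.1,-0.0,65],[0.5,29.6,-0.2,0.1,-0.1,-0.0,65],[0.5,29.7,-0.2,-0.2,0.2,-0.0,65]]
```

View pics/s5.png

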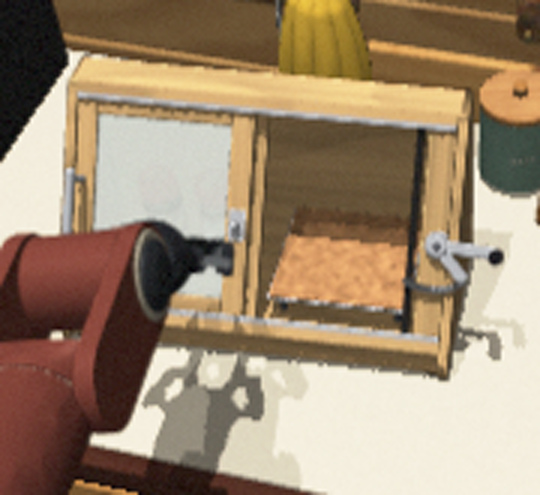

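The window is fully open: its stile is at (240,220) and the pull is at the far left, (72,200). The lever is up with its knob at (495,257), and the cork step shows behind the opening with its front edge at about (272,297)-(405,305). Nothing is touching the gripper.

Emit:
{"method": "servo_tool", "body": {"moves": [[[0.5,28,-1,0,0,0,65],[0.5,28,-1,0,0,0,65],[0.5,28,0,0,0,0,65],[0.5,28,0,0,0,0,65],[0.5,28,0,0,0,0,65],[0.5,28,0,0,0,0,65],[0.5,28,0,0,0,0,65]]]}}

```text
time: 15.3
tool_pos: [0.4758, -0.05, 0.1797]
tool_rot: [-0.017, 0.907, 0.041, 0.418]
contact_force: [0.3, 0.6, -0.4]
gripper_width: 0.762
grasp_force: 0.0
```

```bash
python3 - <<'E'
from h import *
st();a=np.load('pics/scene.npz')
for z in(.016,.025,.035,.05):print(z,[((proj(a,c2w([-.06,y,z]))-[110,105]+.5)*3).round() for y in(-.007,-.167)],((proj(a,c2w([.086,-.007,z]))-[110,105]+.5)*3).round())
R=RJ(-.49);p=tcp_for([.486,-.428,.062],R);pre=p-R[:,2]*.13;print(p,pre,np.degrees(np.linalg.norm(Ro.from_matrix(Rq(manip.state()['tool_rot']).T@R).as_rotvec())))
plan([(pre+[0,0,.03],R)],[8],65)
E
```

```text
t 15.3 p [ 0.4758 -0.05    0.1797] slope [-0.0747 -0.1535 -0.1205] case [-0.0907 -0.1535  0.1797] F [ 0.3  0.6 -0.4] j [-0.5  -0.86  2.54  0.64  0.79  0.68] g 0.762
0.016 [array([269., 317.]), array([409., 333.])] [300. 226.]
0.025 [array([268., 312.]), array([408., 328.])] [299. 221.]
0.035 [array([267., 306.]), array([408., 322.])] [298. 215.]
0.05 [array([266., 298.]), array([408., 314.])] [297. 206.]
[ 0.48937953 -0.4298026   0.05878606] [ 0.40151173 -0.38293496  0.14234845] 33.137701317400335
[[-9.2,40.6,-9.1,-3.1,0.1,2.7,65],[-7.3,41.5,-6.9,-3.1,0.1,2.7,65],[-5.3,42.0,-4.7,-3.1,0.1,2.7,65],[-3.3,42.5,-2.3,-3.1,0.1,2.7,65],[-1.3,42.6,-0.1,-3.1,0.1,2.7,65],[0.7,42.6,2.2,-3.1,0.1,2.7,65],[2.7,42.3,4.5,-3.1,0.1,2.7,65],[4.7,41.8,6.8,-3.5,-0.2,2.6,65]]
```

Emit:
{"method": "servo_tool", "body": {"moves": [[[-9,40.5,-9,-3.1,0,2.7,65],[-7,41.5,-7,-3.1,0,2.7,65],[-5,42,-4.5,-3.1,0,2.7,65],[-3,42.5,-2,-3.1,0,2.7,65],[-1,42.5,0,-3.1,0,2.7,65],[1,42.5,2,-3.1,0,2.7,65],[3,42,4.5,-3.1,0,2.7,65],[5,42,7,-3.5,0,2.6,65],[0,0,0,0,0,0,65]]]}}

```text
time: 16.42
tool_pos: [0.4034, -0.3834, 0.1739]
tool_rot: [0.104, 0.881, -0.22, 0.405]
contact_force: [0.4, -0.1, -0.6]
gripper_width: 0.765
grasp_force: 0.0
```

```bash
python3 - <<'E'
from h import *
st();R=RJ(-.49)
f=grab('wrist');cv2.imwrite('pics/w6.png',f['image'])
h=cv2.cvtColor(f['image'],cv2.COLOR_BGR2HSV);m=(((h[...,0]<8)|(h[...,0]>172))&(h[...,1]>140)&(h[...,2]>80)).astype(np.uint8)
k,l,s,c=cv2.connectedComponentsWithStats(m)
for i in range(1,k):
    if s[i,4]>150: print(s[i],c[i].round(),onz(f,c[i],.1).round(4))
print('pred cap',proj(f,[.486,-.428,.106]),'base',proj(f,[.486,-.428,0]))
p=tcp_for([.486,-.428,.062],R)
plan([(p-R[:,2]*.1,R),(p,R)],[4,5],65)
E
```

```text
t 16.43 p [ 0.4034 -0.3834  0.1739] slope [-0.1499 -0.4786 -0.1913] case [-0.1938 -0.4786  0.1739] F [ 0.4 -0.1 -0.6] j [-1.11 -0.48  2.35  0.78  0.67  0.47] g 0.765
[  56  105   75   60 2687] [ 91. 135.] [ 0.5945 -0.3251  0.1   ]
[ 231  155   56   49 1302] [258. 180.] [ 0.4868 -0.429   0.1   ]
[380 284  47  27 597] [405. 297.] [ 0.3641 -0.4697  0.1   ]
pred cap [257.79473721 177.33163505] base [257.2376038  234.05756073]
[[-6.1,0.4,12.3,0.0,0.1,0.0,65],[-6.1,0.4,12.3,0.0,0.1,0.0,65],[-6.1,0.4,12.2,0.0,0.1,0.0,65],[-6.2,0.4,12.3,0.1,0.3,0.2,65],[-0.0,-0.0,20.0,0.0,-0.0,-0.0,65],[-0.0,-0.0,20.0,0.0,-0.0,-0.0,65],[-0.0,-0.0,20.0,0.0,-0.0,-0.0,65],[-0.0,-0.0,20.0,0.0,-0.0,-0.0,65],[-0.0,-0.0,20.0,0.0,-0.0,-0.0,65]]
```

Emit:
{"method": "servo_tool", "body": {"moves": [[[-6,0.5,12,0,0,0,65],[-6,0.5,12,0,0,0,65],[-6,0.5,12,0,0,0,65],[-6,0.5,13,0,0,0,65],[0,0,20,0,0,0,65],[0,0,20,0,0,0,65],[0,0,20,0,0,0,65],[0,0,20,0,0,0,65],[0,0,20,0,0,0,65],[0,0,0,0,0,0,60],[0,0,0,0,0,0,52]]]}}

```text
time: 17.85
tool_pos: [0.4889, -0.4292, 0.0594]
tool_rot: [0.103, 0.881, -0.218, 0.406]
contact_force: [0.1, 0.9, -0.6]
gripper_width: 0.607
grasp_force: 0.0
```

Emit:
{"method": "servo_tool", "body": {"moves": [[[0,0,0,0,0,0,46],[0,0,0,0,0,0,30],[0,0,0,0,0,0,30],[0,0,0,0,0,0,30],[0,0,0,0,0,0,30]]]}}

```text
time: 18.48
tool_pos: [0.4891, -0.4306, 0.0602]
tool_rot: [0.104, 0.881, -0.219, 0.407]
contact_force: [-4.6, 2.7, 7.8]
gripper_width: 0.499
grasp_force: 61.7
```

```bash
python3 - <<'E'
from h import *
s=st();R=RJ(-.49);print(s['grasp_force'],(s['tool_pos']-R[:,2]*.005).round(4))
p=s['tool_pos']
plan([(p+[0,0,.06],R),(p+[-.06,.04,.14],R)],[4,5],30)
E
```

```text
t 18.48 p [ 0.4891 -0.4306  0.0602] slope [-0.0149 -0.5337 -0.2264] case [-0.1129 -0.5337  0.0602] F [-4.6  2.7  7.8] j [-0.99  0.02  2.17  1.21  0.4   0.05] g 0.499
61.684248908859445 [ 0.4857 -0.4288  0.0634]
[[11.4,0.1,-9.7,0.0,0.1,0.1,30],[11.5,0.0,-9.7,0.0,0.1,0.1,30],[11.4,0.0,-9.7,0.0,0.1,0.1,30],[11.5,0.1,-9.7,0.1,0.1,-0.1,30],[3.0,-1.4,-21.3,0.0,-0.0,0.0,30],[3.1,-1.4,-21.2,0.0,-0.0,0.0,30],[3.0,-1.4,-21.3,0.0,-0.0,0.0,30],[3.0,-1.4,-21.3,0.0,-0.0,0.0,30],[3.1,-1.4,-21.3,0.0,-0.0,0.0,30]]
```

```bash
python3 - <<'E'
from h import *
R=RJ(-.49);Q=RF(180);p=manip.state()['tool_pos']
plan([(p+[0,0,.07],R),(c2w([-.14,-.42,.185]),Q)],[3,8],30)
print(w2c(p))
E
```

```text
[[17.8,0.1,-15.1,0.0,0.1,0.1,30],[17.8,0.1,-15.1,0.0,0.1,0.1,30],[17.8,0.0,-15.1,0.1,0.2,0.0,30],[-1.6,-10.0,-12.6,3.2,-0.0,-2.7,30],[-1.1,-10.7,-12.0,3.2,-0.0,-2.7,30],[-0.6,-11.4,-11.3,3.2,-0.0,-2.7,30],[0.0,-12.1,-10.7,3.2,-0.0,-2.7,30],[0.6,-12.6,-10.0,3.2,-0.0,-2.7,30],[1.1,-13.2,-9.3,3.2,-0.0,-2.7,30],[1.8,-13.5,-8.6,3.2,-0.0,-2.7,30],[2.4,-13.9,-7.8,3.2,0.0,-2.6,30]]
[-0.11293659 -0.53368145  0.06019169]
```

Emit:
{"method": "servo_tool", "body": {"moves": [[[17.8,0,-15,0,0,0,30],[17.8,0,-15,0,0,0,30],[17.8,0,-15,0,0.2,0,30],[-1.6,-10,-12.5,3.2,0,-2.7,30],[-1,-10.5,-12,3.2,0,-2.7,30],[-0.6,-11.5,-11.5,3.2,0,-2.7,30],[0,-12,-10.5,3.2,0,-2.7,30],[0.6,-12.5,-10,3.2,0,-2.7,30],[1,-13,-9.5,3.2,0,-2.7,30],[1.8,-13.5,-8.5,3.2,0,-2.7,30],[2.4,-14,-8,3.2,0,-2.6,30]]]}}

```text
time: 19.85
tool_pos: [0.451, -0.319, 0.183]
tool_rot: [-0.02, 0.907, 0.044, 0.418]
contact_force: [-0.2, -0.1, -1.1]
gripper_width: 0.498
grasp_force: 61.5
```

```bash
python3 - <<'E'
from h import *
st();Q=RF(180)
plan([(c2w([-.105,-.27,.185]),Q),(c2w([-.1,-.08,.18]),Q)],[5,7],30)
E
```

```text
t 19.85 p [ 0.451 -0.319  0.183] slope [-0.1149 -0.4189 -0.15  ] case [-0.1405 -0.4189  0.183 ] F [-0.2 -0.1 -1.1] j [-1.11 -0.31  2.21  0.93  1.09 -0.03] g 0.498
[[5.0,-29.8,5.2,-0.0,0.1,0.0,30],[4.9,-29.7,5.2,-0.0,0.1,0.0,30],[5.0,-29.8,5.3,-0.0,0.1,0.0,30],[5.0,-29.8,5.2,-0.0,0.1,0.0,30],[4.9,-29.7,5.3,-0.2,0.1,0.1,30],[-0.1,-27.1,1.0,0.0,-0.0,0.0,30],[-0.1,-27.2,1.0,0.0,-0.0,0.0,30],[-0.0,-27.1,0.9,0.0,-0.0,0.0,30],[-0.1,-27.2,1.0,0.0,-0.0,0.0,30],[-0.1,-27.1,1.0,0.0,-0.0,0.0,30],[-0.1,-27.2,1.0,0.0,-0.0,0.0,30],[-0.0,-27.1,1.0,0.0,-0.0,0.0,30]]
```

Emit:
{"method": "servo_tool", "body": {"moves": [[[5,-30,5,0,0.1,0,30],[5,-30,5,0,0.1,0,30],[5,-30,5,0,0.1,0,30],[5,-30,5,0,0.1,0,30],[5,-30,5,0,0.1,0,30],[0,-27,1,0,0,0,30]]]}}

```text
time: 20.6
tool_pos: [0.4704, -0.1389, 0.1849]
tool_rot: [-0.02, 0.905, 0.043, 0.422]
contact_force: [0.2, 0.1, -0.4]
gripper_width: 0.493
grasp_force: 61.5
```

```bash
python3 - <<'E'
from h import *
st();Q=RF(180)
plan([(c2w([-.1,-.08,.18]),Q)],[6],30)
E
```

```text
t 20.6 p [ 0.4704 -0.1389  0.1849] slope [-0.0885 -0.2415 -0.1254] case [-0.1044 -0.2415  0.1849] F [ 0.2  0.1 -0.4] j [-0.77 -0.72  2.47  0.82  0.93  0.35] g 0.493
[[-0.1,-26.9,1.1,-0.0,-0.0,0.0,30],[-0.1,-26.9,1.1,-0.0,-0.0,0.0,30],[-0.2,-26.9,1.1,-0.0,-0.0,0.0,30],[-0.1,-27.0,1.2,-0.0,-0.0,0.0,30],[-0.1,-26.9,1.1,-0.0,-0.0,0.0,30],[-0.1,-26.9,1.1,-0.1,-0.0,0.1,30]]
```

Emit:
{"method": "servo_tool", "body": {"moves": [[[0,-27,1,0,0,0,30],[0,-27,1,0,0,0,30],[0,-27,1,0,0,0,30],[0,-27,1,0,0,0,30],[0,-27,1,0,0,0,30],[0,-27,1,0,0,0,30],[0,0,0,0,0,0,30]]]}}

```text
time: 21.48
tool_pos: [0.4664, 0.0229, 0.1843]
tool_rot: [-0.02, 0.906, 0.045, 0.42]
contact_force: [-0.0, 0.1, -1.7]
gripper_width: 0.499
grasp_force: 61.8
```

```bash
python3 - <<'E'
from h import *
st();Q=RF(180)
plan([(c2w([-.03,-.082,.17]),Q),(c2w([.05,-.082,.135]),Q)],[4,8],30)
E
```

```text
t 21.48 p [0.4664 0.0229 0.1843] slope [-0.0796 -0.08   -0.1187] case [-0.0933 -0.08    0.1843] F [-0.   0.1 -1.7] j [-0.27 -0.96  2.58  0.43  0.74  1.  ] g 0.499
[[7.5,0.6,14.4,-0.1,0.1,0.1,30],[7.5,0.6,14.4,-0.1,0.1,0.1,30],[7.4,0.5,14.4,-0.1,0.1,0.1,30],[7.4,0.5,14.4,0.1,-0.1,-0.0,30],[3.1,0.0,10.5,-0.0,0.0,-0.0,30],[3.1,0.0,10.4,-0.0,0.0,-0.0,30],[3.1,0.0,10.5,-0.0,0.0,-0.0,30],[3.0,0.0,10.5,-0.0,0.0,-0.0,30],[3.1,0.0,10.5,-0.0,0.0,-0.0,30],[3.1,0.0,10.4,-0.0,0.0,-0.0,30],[3.1,0.0,10.5,-0.0,0.0,-0.0,30],[3.1,0.0,10.5,-0.0,0.0,-0.0,30]]
```

Emit:
{"method": "servo_tool", "body": {"moves": [[[7.5,0.5,14.5,0,0,0,30],[7.5,0.5,14.5,0,0,0,30],[7.5,0.5,14.5,0,0,0,30],[7.5,0.5,14.5,0,0,0,30],[3,0,10.5,0,0,0,30],[3,0,10.5,0,0,0,30],[3,0,10.5,0,0,0,30],[3,0,10.5,0,0,0,30],[3,0,10.5,0,0,0,30],[3,0,10.5,0,0,0,30],[3,0,10.5,0,0,0,30],[0,0,0,0,0,0,30]]]}}

```text
time: 22.98
tool_pos: [0.5994, 0.0304, 0.1376]
tool_rot: [-0.019, 0.907, 0.042, 0.42]
contact_force: [-0.3, 0.6, -1.2]
gripper_width: 0.5
grasp_force: 61.7
```

```bash
python3 - <<'E'
from h import *
st();Q=RF(180)
plan([(c2w([.052,-.081,.130]),Q),(c2w([.052,-.081,.100]),Q)],[2,10],30)
E
```

```text
t 22.98 p [0.5994 0.0304 0.1376] slope [ 0.0524 -0.085  -0.0688] case [ 0.0399 -0.085   0.1376] F [-0.3  0.6 -1.2] j [-0.16 -0.3   2.29  0.58  0.35  0.86] g 0.5
[[1.0,-2.0,7.1,0.0,0.2,0.0,30],[1.0,-2.0,7.1,0.0,0.1,0.0,30],[-2.3,0.0,1.9,0.0,0.0,0.0,30],[-2.3,0.0,2.0,0.0,0.0,0.0,30],[-2.3,0.0,1.9,0.0,0.0,0.0,30],[-2.3,0.0,1.9,0.0,0.0,0.0,30],[-2.3,0.0,1.9,0.0,0.0,0.0,30],[-2.3,0.0,2.0,0.0,0.0,0.0,30],[-2.3,0.0,1.9,0.0,0.0,0.0,30],[-2.3,0.0,1.9,0.0,0.0,0.0,30],[-2.3,0.0,2.0,0.0,0.0,0.0,30],[-2.3,0.0,1.9,0.0,0.0,0.0,30]]
```

Emit:
{"method": "servo_tool", "body": {"moves": [[[1,-2,7,0,0.2,0,30],[1,-2,7,0,0.1,0,30],[-2.3,0,1.9,0,0,0,30],[-2.3,0,1.9,0,0,0,30],[-2.3,0,1.9,0,0,0,30],[-2.3,0,1.9,0,0,0,30],[-1.1,0,1,0,0,0,30],[-1.1,0,1,0,0,0,30],[-1.1,0,1,0,0,0,30],[0,0,0,0,0,0,30]]]}}

```text
time: 24.22
tool_pos: [0.6115, 0.0367, 0.1152]
tool_rot: [-0.02, 0.905, 0.043, 0.423]
contact_force: [0.6, -0.7, -2.0]
gripper_width: 0.497
grasp_force: 61.7
```

Emit:
{"method": "servo_tool", "body": {"moves": [[[-1.1,0,1,0,0,0,30],[-1.1,0,1,0,0,0,30]]]}}

```text
time: 24.48
tool_pos: [0.6117, 0.0367, 0.1124]
tool_rot: [-0.02, 0.905, 0.043, 0.423]
contact_force: [-0.2, 0.5, -1.5]
gripper_width: 0.5
grasp_force: 61.7
```

Emit:
{"method": "servo_tool", "body": {"moves": [[[-1.1,0,1,0,0,0,30],[-1.1,0,1,0,0,0,30]]]}}

```text
time: 24.72
tool_pos: [0.6118, 0.0367, 0.1093]
tool_rot: [-0.02, 0.905, 0.043, 0.423]
contact_force: [-0.6, 0.2, -2.1]
gripper_width: 0.502
grasp_force: 61.7
```

Emit:
{"method": "servo_tool", "body": {"moves": [[[-1.1,0,1,0,0,0,30],[0,0,0,0,0,0,30]]]}}

```text
time: 24.98
tool_pos: [0.6117, 0.0368, 0.1077]
tool_rot: [-0.02, 0.905, 0.043, 0.423]
contact_force: [0.8, -0.5, -2.3]
gripper_width: 0.498
grasp_force: 61.7
```

Emit:
{"method": "servo_tool", "body": {"moves": [[[-1.1,0,1,0,0,0,30],[0,0,0,0,0,0,30]]]}}

```text
time: 25.22
tool_pos: [0.6122, 0.0367, 0.107]
tool_rot: [-0.02, 0.905, 0.043, 0.424]
contact_force: [-2.0, 0.6, 1.2]
gripper_width: 0.494
grasp_force: 62.1
```

Emit:
{"method": "servo_tool", "body": {"moves": [[[-1.1,0,1,0,0,0,30],[0,0,0,0,0,0,30]]]}}

```text
time: 25.48
tool_pos: [0.6125, 0.0367, 0.1059]
tool_rot: [-0.02, 0.904, 0.043, 0.424]
contact_force: [-4.0, 0.4, 5.5]
gripper_width: 0.496
grasp_force: 62.5
```

Emit:
{"method": "servo_tool", "body": {"moves": [[[-1.1,0,1,0,0,0,30],[0,0,0,0,0,0,30]]]}}

```text
time: 25.72
tool_pos: [0.613, 0.0366, 0.1051]
tool_rot: [-0.02, 0.904, 0.043, 0.424]
contact_force: [-4.3, 0.1, 7.1]
gripper_width: 0.497
grasp_force: 62.9
```

Emit:
{"method": "servo_tool", "body": {"moves": [[[1,0,-1,0,0,0,30],[0,0,0,0,0,0,42],[0,0,0,0,0,0,46],[0,0,0,0,0,0,52],[0,0,0,0,0,0,60],[0,0,0,0,0,0,65],[0,0,0,0,0,0,65]]]}}

```text
time: 26.6
tool_pos: [0.6118, 0.0368, 0.1047]
tool_rot: [-0.02, 0.905, 0.043, 0.423]
contact_force: [0.8, 0.3, 0.6]
gripper_width: 0.756
grasp_force: 0.0
```

```bash
python3 - <<'E'
from h import *
st();Q=RF(180);f=grab('wrist');cv2.imwrite('pics/w7.png',f['image'])
for z in(.046,.1):print(proj(f,c2w([.049,-.081,z+.0])),)
plan([(c2w([-.02,-.081,.17]),Q),(s2w([-.07,-.081,-.115]),Q)],[5,4],65)
E
```

```text
t 26.6 p [0.6118 0.0368 0.1047] slope [ 0.0834 -0.0797 -0.0857] case [ 0.0528 -0.0797  0.1047] F [0.8 0.3 0.6] j [-0.14 -0.2   2.28  0.74  0.27  0.7 ] g 0.756
[260.1141105  309.10526184]
[261.10337553 281.48152882]
[[0.7,0.2,-19.5,-0.0,-0.0,0.0,65],[0.6,0.3,-19.6,-0.0,-0.0,0.0,65],[0.7,0.2,-19.5,-0.0,-0.0,0.0,65],[0.7,0.2,-19.6,-0.0,-0.0,0.0,65],[0.6,0.3,-19.5,-0.0,-0.1,0.1,65],[-8.1,-0.0,-13.9,-0.0,-0.0,-0.0,65],[-8.1,-0.0,-14.0,-0.0,-0.0,-0.0,65],[-8.1,-0.1,-13.9,-0.0,-0.0,-0.0,65],[-8.1,0.0,-13.9,-0.0,-0.0,-0.0,65]]
```

View pics/w7.png

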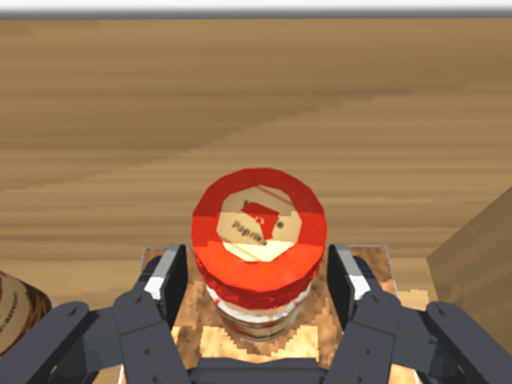

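The jar stands upright on the cork, with its cap at (260,230) centred between the open fingers and not touching them. Now I retreat straight back along the tool axis.

Emit:
{"method": "servo_tool", "body": {"moves": [[[0,0,-12,0,0,0,65],[0.7,0,-20,0,0,0,65],[0.7,0,-20,0,0,0,65],[0.7,0,-20,0,0,0,65],[0.7,0,-20,0,0,0,65],[-8,0,-14,0,0,0,65],[-8,0,-16,0,0,0,65],[-8,0,-16,0,0,0,55],[-8,0,-14,0,0,0,45],[0,0,0,0,0,0,40]]]}}

```text
time: 27.9
tool_pos: [0.477, 0.0237, 0.1806]
tool_rot: [-0.019, 0.904, 0.043, 0.424]
contact_force: [0.1, -0.6, 0.1]
gripper_width: 0.464
grasp_force: 0.0
```

```bash
python3 - <<'E'
from h import *
st();Q=RF(180);
plan([(s2w([-.072,.2,-.131]),Q)],[11],40)
E
```

```text
t 27.9 p [0.477  0.0237 0.1806] slope [-0.0691 -0.0802 -0.1147] case [-0.0826 -0.0802  0.1806] F [ 0.1 -0.6  0.1] j [-0.26 -0.9   2.57  0.43  0.68  0.99] g 0.464
[[-1.4,-25.5,-0.3,0.0,-0.0,0.0,40],[-1.5,-25.4,-0.3,0.0,-0.0,0.0,40],[-1.4,-25.5,-0.3,0.0,-0.0,0.0,40],[-1.5,-25.5,-0.2,0.0,-0.0,0.0,40],[-1.4,-25.5,-0.3,0.0,-0.0,0.0,40],[-1.4,-25.4,-0.3,0.0,-0.0,0.0,40],[-1.5,-25.5,-0.3,0.0,-0.0,0.0,40],[-1.4,-25.5,-0.3,0.0,-0.0,0.0,40],[-1.4,-25.4,-0.3,0.0,-0.0,0.0,40],[-1.5,-25.5,-0.3,0.0,-0.0,0.0,40],[-1.4,-25.5,-0.2,0.0,-0.3,0.1,40]]
```

Emit:
{"method": "servo_tool", "body": {"moves": [[[-1.5,-25.5,-0.5,0,0,0,40],[-1.5,-25.5,-0.5,0,0,0,40],[-1.5,-25.5,-0.5,0,0,0,40],[-1.5,-25.5,-0.5,0,0,0,40],[-1.5,-25.5,-0.5,0,0,0,40],[-1.5,-25.5,0,0,0,0,40],[-1.5,-25.5,0,0,0,0,40],[-1.5,-25.5,0,0,0,0,40],[-1.5,-25.5,0,0,0,0,40],[-1.5,-25.5,0,0,0,0,40],[-1.5,-25.5,0,0,0,0,40],[0,0,0,0,0,0,40]]]}}

```text
time: 29.4
tool_pos: [0.4378, 0.304, 0.1678]
tool_rot: [-0.02, 0.905, 0.045, 0.422]
contact_force: [-0.5, -0.7, 0.1]
gripper_width: 0.469
grasp_force: 0.0
```

```bash
python3 - <<'E'
from h import *
st();Q=RF(180);f=grab('wrist')
print('pred bar',proj(f,s2w([-.031,.199,-.1])),proj(f,s2w([-.031,.199,-.15])))
g=cv2.cvtColor(f['image'],cv2.COLOR_BGR2GRAY)
for r in(150,170,190): print(r,g[r,180:340:4])
plan([(s2w([-.072,.199,-.131]),Q),(s2w([-.03,.199,-.131]),Q)],[2,5],40)
E
```

```text
t 29.4 p [0.4378 0.304  0.1678] slope [-0.0707  0.2026 -0.1328] case [-0.0955  0.2026  0.1678] F [-0.5 -0.7  0.1] j [ 0.68 -0.45  2.35 -0.8   0.63  2.66] g 0.469
pred bar [265.54817409 174.53094035] [264.43836706 259.03346276]
150 [177 177 176 177 177 176 177 177 178 177 176 176 137 113 110 106  99  87
 121 100 123 125 120  93 117 106 144 144 144 143 144 143 137 138 140 141
 140 140 141 141]
170 [176 177 177 178 177 176 178 179 178 176 177 178 168 102 110 114 115  67
 124 100 123 124 118  91 109 101 146 144 145 145 144 134 138 141 139 138
 138 138 140 136]
190 [176 177 178 176 177 177 177 177 177 179 179 177 173 106 115 117 113  61
 132  99 123 123 118  88 101  90 145 145 145 145 136 140 146 143 144 145
 145 146 145 144]
[[0.9,1.3,-0.7,-0.1,-0.0,0.1,40],[0.9,1.2,-0.6,-0.0,-0.0,0.1,40],[-0.0,0.0,8.4,-0.0,-0.0,0.0,40],[-0.0,0.0,8.4,-0.0,-0.0,0.0,40],[-0.0,0.0,8.4,-0.0,-0.0,0.0,40],[-0.0,0.0,8.4,-0.0,-0.0,0.0,40],[-0.0,0.0,8.4,-0.0,-0.0,0.0,40]]
```

Emit:
{"method": "servo_tool", "body": {"moves": [[[1,2.5,0,0,0,0,40],[0,0,0,0,0,0,40],[0,0,8.5,0,0,0,40],[0,0,8.5,0,0,0,40],[0,0,8.5,0,0,0,40],[0,0,8.5,0,0,0,40],[0,0,7.5,0,0,0,30],[0,0,0,0,0,0,20],[0,0,0,0,0,0,15],[0,0,0,0,0,0,15]]]}}

```text
time: 30.7
tool_pos: [0.4707, 0.3028, 0.1431]
tool_rot: [-0.02, 0.905, 0.043, 0.423]
contact_force: [0.9, 0.2, 0.1]
gripper_width: 0.175
grasp_force: 0.0
```

Emit:
{"method": "servo_tool", "body": {"moves": [[[0,15,0,0,0,0,15],[0,16,0,0,0,0,15],[0,16,0,0,0,0,15],[0,16,0,0,0,0,15],[0,16,0,0,0,0,15],[0,16,0,0,0,0,15],[0,16,0,0,0,0,15],[0,16,0,0,0,0,15],[0,16,0,0,0,0,15],[0,16,0,0,0,0,15]]]}}

```text
time: 31.95
tool_pos: [0.486, 0.1444, 0.1439]
tool_rot: [-0.02, 0.904, 0.043, 0.424]
contact_force: [1.8, 2.4, -1.5]
gripper_width: 0.175
grasp_force: 1.4
```

```bash
python3 - <<'E'
from h import *
st();Q=RF(180)
plan([(s2w([-.03,.02,-.131]),Q)],[2],15)
E
```

```text
t 31.95 p [0.486  0.1444 0.1439] slope [-0.03    0.0391 -0.1298] case [-0.0624  0.0391  0.1439] F [ 1.8  2.4 -1.5] j [ 0.17 -0.65  2.51 -0.15  0.41  1.76] g 0.175
[[-0.6,9.6,-0.0,-0.1,-0.1,0.0,15],[-0.7,9.5,-0.0,-0.0,-0.2,0.1,15]]
```

Emit:
{"method": "servo_tool", "body": {"moves": [[[-0.5,9,0,0,0,0,15],[-0.5,9,0,0,0,0,15],[0,5,0,0,0,0,15],[0,0,0,0,0,0,15]]]}}

```text
time: 32.45
tool_pos: [0.4878, 0.1217, 0.1435]
tool_rot: [-0.02, 0.904, 0.043, 0.425]
contact_force: [1.7, 4.7, 0.3]
gripper_width: 0.172
grasp_force: 2.2
```

Emit:
{"method": "servo_tool", "body": {"moves": [[[0,2,0,0,0,0,15],[0,0,0,0,0,0,15]]]}}

```text
time: 32.7
tool_pos: [0.4879, 0.1208, 0.1437]
tool_rot: [-0.021, 0.904, 0.043, 0.425]
contact_force: [4.0, 10.9, -0.7]
gripper_width: 0.175
grasp_force: 5.4
```

Emit:
{"method": "servo_tool", "body": {"moves": [[[0,2,0,0,0,0,15],[0,0,0,0,0,0,15]]]}}

```text
time: 32.95
tool_pos: [0.4878, 0.1204, 0.1437]
tool_rot: [-0.023, 0.904, 0.043, 0.425]
contact_force: [6.6, 23.3, -2.3]
gripper_width: 0.177
grasp_force: 11.6
```

```bash
python3 -c "
from h import *
st()"
```

```text
t 32.95 p [0.4878 0.1204 0.1437] slope [-0.0302  0.015  -0.1302] case [-0.0628  0.015   0.1437] F [ 6.6 23.3 -2.3] j [ 0.09 -0.69  2.53  0.03  0.42  1.54] g 0.177
```

```bash
python3 - <<'E'
from h import *
Q=RF(180)
plan([(s2w([-.03,.02,-.130]),Q),(s2w([-.07,.02,-.131]),Q),(s2w([-.068,-.2666,-.123]),RF(92))],[1,3,12],40)
E
```

```text
[[0.2,-5.0,0.2,-0.4,-0.3,-0.1,40],[-0.3,0.0,-13.3,0.0,-0.0,0.0,40],[-0.3,0.0,-13.4,0.0,-0.0,0.0,40],[-0.4,0.0,-13.3,0.0,-0.0,0.0,40],[0.7,23.9,0.2,0.0,-0.0,-7.3,40],[-2.4,23.8,0.1,0.0,-0.0,-7.3,40],[-5.4,23.2,0.2,0.0,-0.0,-7.3,40],[-8.3,22.5,0.2,0.0,-0.0,-7.3,40],[-11.0,21.1,0.1,0.0,-0.0,-7.3,40],[-13.7,19.6,0.2,0.0,-0.0,-7.3,40],[-16.1,17.7,0.2,0.0,-0.0,-7.3,40],[-18.1,15.6,0.1,0.0,-0.0,-7.3,40],[-20.0,13.1,0.2,0.0,-0.0,-7.3,40],[-21.5,10.4,0.2,0.0,-0.0,-7.3,40],[-22.7,7.6,0.2,0.0,-0.0,-7.3,40],[-23.4,4.7,0.1,0.0,-0.0,-7.7,40]]
```

Emit:
{"method": "servo_tool", "body": {"moves": [[[0,-7,0,0,0,0,20],[0,0,0,0,0,0,40],[0,0,0,0,0,0,40],[0,0,-14,0,0,0,40],[0,0,-14,0,0,0,40],[0,0,-13,0,0,0,40],[0,0,0,0,0,0,40]]]}}

```text
time: 33.83
tool_pos: [0.456, 0.1211, 0.1697]
tool_rot: [-0.02, 0.904, 0.043, 0.425]
contact_force: [-0.4, 0.2, 0.2]
gripper_width: 0.469
grasp_force: 0.0
```

Emit:
{"method": "servo_tool", "body": {"moves": [[[1,24,0,0,0,-7.3,40],[-2.5,24,0,0,0,-7.3,40],[-5.5,23,0,0,0,-7.3,40],[-8.5,22.5,0,0,0,-7.3,40],[-11,21,0,0,0,-7.3,40],[-13.5,19.5,0,0,0,-7.3,40],[-16,17.5,0,0,0,-7.3,40],[-18,15.5,0,0,0,-7.3,40],[-20,13,0,0,0,-7.3,40],[-21.5,10.5,0,0,0,-7.3,40],[-22.5,7.5,0,0,0,-7.3,40],[-23.5,5,0,0,0,-7.7,40]]]}}

```text
time: 35.33
tool_pos: [0.4933, -0.1619, 0.1755]
tool_rot: [0.278, 0.623, 0.659, 0.316]
contact_force: [0.6, -0.2, 0.4]
gripper_width: 0.469
grasp_force: 0.0
```

```bash
python3 - <<'E'
from h import *
s=st();f=grab('wrist');cv2.imwrite('pics/w8.png',f['image'])
h=f['image'].max(axis=2);
print('pred knob',[proj(f,s2w([n,-.2665,-.1225])).round() for n in(-.029,.0)])
# dark blob = knob, excluding gripper (lower rows)
m=(h<45).astype(np.uint8);k,l,stt,c=cv2.connectedComponentsWithStats(m)
for i in range(1,k):
    if stt[i,4]>150: print(stt[i],c[i].round())
plan([(s2w([-.045,-.2666,-.1215]),RF(92)),(s2w([-.021,-.2666,-.1215]),RF(92))],[3,3],36)
E
```

```text
t 35.33 p [ 0.4933 -0.1619  0.1755] slope [-0.0666 -0.2665 -0.1193] case [-0.0837 -0.2665  0.1755] F [ 0.6 -0.2  0.4] j [-0.77 -0.57  2.4   0.87  0.87 -1.26] g 0.469
pred knob [array([252., 235.]), array([253., 215.])]
[ 181   32  285   28 3575] [329.  46.]
[ 79  49  86  16 894] [122.  57.]
[240 202  25  40 800] [252. 222.]
[    0   240   512   144 32639] [259. 339.]
[[0.8,-1.0,7.3,-0.0,0.1,0.0,36],[0.8,-1.0,7.3,-0.0,0.1,0.0,36],[0.8,-1.0,7.3,-0.1,0.1,0.0,36],[-0.0,0.0,8.0,-0.0,-0.0,0.0,36],[-0.0,0.0,8.0,-0.0,-0.0,0.0,36],[-0.0,0.0,8.0,-0.0,-0.0,0.0,36]]
```

Emit:
{"method": "servo_tool", "body": {"moves": [[[1,-1,7.5,0,0,0,36],[1,-1,7.5,0,0,0,36],[0.5,-1,7,0,0,0,36],[0,0,8,0,0,0,36],[0,0,8,0,0,0,36],[0,0,8,0,0,0,28],[0,0,0,0,0,0,19],[0,0,0,0,0,0,19],[0,0,0,0,0,0,19]]]}}

```text
time: 36.5
tool_pos: [0.5263, -0.1549, 0.1448]
tool_rot: [0.278, 0.624, 0.658, 0.317]
contact_force: [-0.1, -0.0, -0.4]
gripper_width: 0.222
grasp_force: 0.0
```

Emit:
{"method": "servo_tool", "body": {"moves": [[[0.7,-9.6,0,0,0,8.5,19],[0.7,-9.6,0,0,0,8.5,19],[0.7,-9.6,0,0,0,8.5,19],[0.7,-9.6,0,0,0,8.5,19],[0.7,-9.6,0,0,0,8.5,19]]]}}

```text
time: 37.12
tool_pos: [0.497, -0.1395, 0.1123]
tool_rot: [0.144, 0.821, 0.385, 0.397]
contact_force: [0.8, -2.2, 1.4]
gripper_width: 0.223
grasp_force: 0.7
```

```bash
python3 - <<'E'
from h import *
s=st();R=(Rz()@S).T@Rq(s['tool_rot']);print(s['ft_torque'].round(2),s['grasp_force'],'pivot est',w2s(s['tool_pos'])+R@[.065,-.00,0],R.round(2))
E
```

```text
t 37.12 p [ 0.497  -0.1395  0.1123] slope [-0.0216 -0.2446 -0.164 ] case [-0.0779 -0.2446  0.1123] F [ 0.8 -2.2  1.4] j [-0.72 -0.47  2.46  0.98  0.73 -0.64] g 0.223
[-0.11  0.25 -0.15] 0.7123805079027079 pivot est [-0.02139502 -0.19865303 -0.11800602] [[ 0.   -0.    1.  ]
 [ 0.71 -0.71 -0.  ]
 [ 0.71  0.71 -0.  ]]
```

Emit:
{"method": "servo_tool", "body": {"moves": [[[0.7,-9.6,0,0,0,8.5,19],[0.7,-9.6,0,0,0,8.5,19],[0.7,-9.6,0,0,0,8.5,19],[0.7,-9.6,0,0,0,8.5,19],[0.7,-9.6,0,0,0,8.5,19],[0,0,0,0,0,0,19]]]}}

```text
time: 37.88
tool_pos: [0.4804, -0.0969, 0.097]
tool_rot: [-0.009, 0.904, 0.065, 0.422]
contact_force: [0.7, 0.4, 0.2]
gripper_width: 0.218
grasp_force: 0.0
```

Emit:
{"method": "servo_tool", "body": {"moves": [[[0,-2,0,0,0,0,19],[0,0,0,0,0,0,19]]]}}

```text
time: 38.12
tool_pos: [0.4803, -0.095, 0.0969]
tool_rot: [-0.009, 0.904, 0.064, 0.422]
contact_force: [0.9, -0.1, -0.6]
gripper_width: 0.222
grasp_force: 0.0
```

Emit:
{"method": "servo_tool", "body": {"moves": [[[0,-2,0,0,0,0,19],[0,0,0,0,0,0,19]]]}}

```text
time: 38.38
tool_pos: [0.4801, -0.0935, 0.0969]
tool_rot: [-0.009, 0.905, 0.064, 0.422]
contact_force: [-0.9, -2.8, -0.2]
gripper_width: 0.224
grasp_force: 1.6
```

```bash
python3 - <<'E'
from h import *
s=st();R=(Rz()@S).T@Rq(s['tool_rot']);print(s['ft_torque'].round(2),s['grasp_force'],R.round(2))
E
```

```text
t 38.38 p [ 0.4801 -0.0935  0.0969] slope [-0.0212 -0.1972 -0.1838] case [-0.0904 -0.1972  0.0969] F [-0.9 -2.8 -0.2] j [-0.63 -0.58  2.55  0.94  0.68  0.18] g 0.224
[-0.4   0.52 -0.39] 1.584055477869697 [[ 0.   -0.    1.  ]
 [ 0.05 -1.   -0.  ]
 [ 1.    0.05 -0.  ]]
```

Emit:
{"method": "servo_tool", "body": {"moves": [[[0,-2,0,0,0,0,19],[0,0,0,0,0,0,19]]]}}

```text
time: 38.62
tool_pos: [0.4799, -0.0921, 0.0968]
tool_rot: [-0.008, 0.905, 0.063, 0.422]
contact_force: [0.5, -5.8, -1.2]
gripper_width: 0.224
grasp_force: 3.2
```

Emit:
{"method": "servo_tool", "body": {"moves": [[[0,-2,0,0,0,0,19],[0,0,0,0,0,0,19]]]}}

```text
time: 38.88
tool_pos: [0.4798, -0.0917, 0.0969]
tool_rot: [-0.006, 0.905, 0.063, 0.422]
contact_force: [1.6, -12.2, -3.9]
gripper_width: 0.221
grasp_force: 6.3
```

Emit:
{"method": "servo_tool", "body": {"moves": [[[0,-2,0,0,0,0,19],[0,0,0,0,0,0,19]]]}}

```text
time: 39.12
tool_pos: [0.4797, -0.0913, 0.097]
tool_rot: [-0.004, 0.904, 0.062, 0.422]
contact_force: [4.2, -18.5, -7.1]
gripper_width: 0.224
grasp_force: 9.3
```

Emit:
{"method": "servo_tool", "body": {"moves": [[[0,6,0,0,0,0,19],[0,0,0,0,0,0,36],[0,0,0,0,0,0,40],[0,0,-12,0,0,0,40],[0,0,-12,0,0,0,40],[6,0,-12,0,0,0,40],[6,0,-12,0,0,0,40],[0,0,0,0,0,0,40],[0,0,0,0,0,0,40]]]}}

```text
time: 40.25
tool_pos: [0.4567, -0.0972, 0.1373]
tool_rot: [-0.011, 0.905, 0.065, 0.42]
contact_force: [-0.5, -0.4, 0.1]
gripper_width: 0.47
grasp_force: 0.0
```

```bash
python3 - <<'E'
from h import *
s=st();f=grab('wrist');a=grab('scene')
old=None
print('knob pred @0',[proj(f,s2w([n,-.2005,-.184])).round() for n in(-.029,.0)],'hub',proj(f,s2w([0,-.1985,-.119])).round())
m=(f['image'].max(axis=2)<45).astype(np.uint8);k,l,q,c=cv2.connectedComponentsWithStats(m)
for i in range(1,k):
    if q[i,4]>150: print(q[i],c[i].round())
# pull bar & knob position now vs start in scene
t0=cv2.imread('pics/scene0.png');n0=cv2.resize(a['image'],(800,600),interpolation=cv2.INTER_CUBIC)
T=t0[262:312,284:304]
r=cv2.matchTemplate(n0[250:325,270:320],T,cv2.TM_CCOEFF_NORMED);_,v,_,loc=cv2.minMaxLoc(r);print('pull shift px',np.array(loc)-[14,12],v)
T=t0[270:335,372:412]
r=cv2.matchTemplate(n0[258:347,360:424],T,cv2.TM_CCOEFF_NORMED);_,v,_,loc=cv2.minMaxLoc(r);print('lever shift px',np.array(loc)-[12,12],v)
E
```

```text
t 40.25 p [ 0.4567 -0.0972  0.1373] slope [-0.0653 -0.1987 -0.168 ] case [-0.1141 -0.1987  0.1373] F [-0.5 -0.4  0.1] j [-0.7  -0.79  2.58  0.82  0.84  0.33] g 0.47
knob pred @0 [array([260., 260.]), array([260., 237.])] hub [262. 136.]
[ 213    0   15  162 2073] [219.  75.]
[ 479   36   33   70 1321] [500.  74.]
[    0   183   512   201 31512] [256. 337.]
[242 230  26  47 975] [255. 254.]
pull shift px [0 0] 0.9950042366981506
lever shift px [ 0 -1] 0.5908353328704834
```

Emit:
{"method": "servo_tool", "body": {"moves": [[[8,22,-4,0,0,0,40],[8,25,-4,0,0,0,40],[8,28,-4,0,0,0,40],[8,28,-4,0,0,0,40],[8,28,-4,0,0,0,40],[8,28,-4,0,0,0,40],[8,28,-4,0,0,0,40],[0,28,-4,0,0,0,40],[0,28,0,0,0,0,40],[0,0,0,0,0,0,40]]]}}

```text
time: 41.6
tool_pos: [0.499, -0.3363, 0.2091]
tool_rot: [-0.011, 0.905, 0.064, 0.42]
contact_force: [0.4, -0.2, 0.0]
gripper_width: 0.464
grasp_force: 0.0
```

```bash
python3 - <<'E'
from h import *
s=st();a=grab('scene')
t0=cv2.imread('pics/scene0.png');n0=cv2.resize(a['image'],(800,600),interpolation=cv2.INTER_CUBIC)
for nm,(y0,y1,x0,x1) in dict(pull=(262,312,284,304),lever=(275,332,372,408),knob=(308,332,388,408),gap=(235,290,375,395),salt=(370,410,465,492),honey=(290,345,498,538)).items():
    T=t0[y0:y1,x0:x1];r=cv2.matchTemplate(n0[y0-12:y1+12,x0-12:x1+12],T,cv2.TM_CCOEFF_NORMED);_,v,_,loc=cv2.minMaxLoc(r);print(nm,'shift',np.array(loc)-12,round(v,3))
h=cv2.cvtColor(a['image'],cv2.COLOR_BGR2HSV);c=proj(a,c2w([.048,-.08,.046])),proj(a,c2w([.048,-.08,.152]));print('jar pred',c)
m=(((h[...,0]<10)|(h[...,0]>170))&(h[...,1]>50)).astype(np.uint8);x,y=c[1].astype(int);sub=m[y-15:y+20,x-20:x+20];ys,xs=np.nonzero(sub);print(len(xs),xs.mean()+x-20,ys.mean()+y-15)
E
```

```text
t 41.6 p [ 0.499  -0.3363  0.2091] slope [-0.0964 -0.4407 -0.1003] case [-0.0943 -0.4407  0.2091] F [ 0.4 -0.2  0. ] j [-1.03 -0.23  2.1   0.92  1.04 -0.  ] g 0.464
pull shift [-6 11] 0.119
lever shift [  1 -12] 0.287
knob shift [-5 -8] 0.366
gap shift [ 0 -3] 0.752
salt shift [0 0] 0.845
honey shift [  2 -12] 0.417
jar pred (array([226.34676066, 183.78451054]), array([224.23636316, 161.50745387]))
392 220.7576530612245 175.31632653061223
```

```bash
python3 - <<'E'
from h import *
a=grab('top')
t0=cv2.imread('pics/top0.png');n0=cv2.resize(a['image'],(800,600),interpolation=cv2.INTER_CUBIC)
for nm,(y0,y1,x0,x1) in dict(pull=(315,385,285,320),lever=(283,330,368,418),knob=(312,332,402,422),gap=(245,285,365,385),salt=(320,358,495,522),honey=(235,285,470,505)).items():
    T=t0[y0:y1,x0:x1];r=cv2.matchTemplate(n0[y0-12:y1+12,x0-12:x1+12],T,cv2.TM_CCOEFF_NORMED);_,v,_,loc=cv2.minMaxLoc(r);print(nm,'shift',np.array(loc)-12,round(v,3))
E
```

```text
pull shift [ -5 -12] 0.621
lever shift [0 0] 0.972
knob shift [-1  1] 0.983
gap shift [0 0] 0.993
salt shift [ -1 -12] 0.469
honey shift [0 0] 0.997
```

```bash
python3 -c "
from plant import manip
print(manip.job_done())"
```

```text
the job is handed in; nothing more can be done
None
```

The spice jar was set upright on the step (about 46 mm high), the window was slid home, and the lever was turned down to its stop. I handed the job in at about 42 s, but no verdict came back.

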